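# Hold a try square home in the corner of an edge sander

### The arm

A 6-joint arm with a two-finger parallel gripper is mounted at the origin on the work surface. World frame = base frame: x ahead of the robot, y to its left, z up, the work surface at z = 0. Lengths are in m, angles in degrees, forces in N, time in s.
With the tool pointing down it reaches from about 0.4 to 0.825 m from the base axis. Payload 7 kg.
Tool frame: the origin (TCP) lies midway between the tips of the shut fingers; the grasp point (between the pads) lies 19 mm behind it; x points along the fingers, z is the direction in which the jaws open and shut, and the axes are right-handed (so a half turn about x gives the same grasp; the last joint's range is limited). The gripper opens to 88 mm and grips with 3 to 60 N. Pads are 19 mm wide; open, the fingers measure 130 mm over their backs; the gripper's body (78 mm by 193 mm) begins 47 mm behind the grasp point.
Start: joints at [91.622, 20.546, 0.682, 0, -70.136, -16.507], TCP at [0.173, 0.652, 0.227] pointing down, gripper open.
Joint ranges: [-176.03, 176.03], [-82.01, 121.73], [-58.28, 71.71], [-173.87, 95.51], [-174.79, -0.11], [-173.66, 173.66]. Speed limits (degrees/s): [136.94, 136.94, 172.46, 180, 180, 180].

### API

Orientations are given as [roll, pitch, yaw] about the fixed x, y, z axes, in that order (R = Rz(yaw) Ry(pitch) Rx(roll)).
In Python, from plant import get_state, capture, close_job gives the robot as it stands.
- The arm moves only by the tool play_rows, never from a script. Its argument "series" is one flat list of numbers, 4 for each row, row after row: the shift along the tool's x, y, z in m, then the turn about the tool's x in rad. In form: [tx, ty, tz, spin, tx, ty, tz, spin, ...]. A call has exactly 5 rows; each row shifts and turns the commanded pose from where the row before left it, along the tool's axes as they then stand; what a row does not reach is not made up. A row lasts 1/12 s, in which the tool goes at most 41.7 mm and 7.16 degrees, less where a joint would pass 70% of its speed; a pose out of reach is approached as far as the arm can. A call is refused whole if a number of a shift passes 0.0417 or a number of a turn 0.125, either way. A call with a gripper value outside its range is refused whole. "jaw" is the opening in per cent of the stroke, from 0 (shut) to 100 (fully open), set as the call begins (left out, the last holds). The fingers move at their own pace and stop on an object; "squeeze" is the grip in N (left out, the last holds). Time passes only in rows, so rows that do not move let the fingers close, or fill a call up. It gives the time, the measured TCP pose, the force and the opening at its end, in the units of the state.
- get_state(): the state, without advancing time (a new reading comes with each control period).
- capture(name): name is "scene" or "top" or "wrist"; returns a dict with "img" (384x512x3 uint8, blue, green, red), "K" (3x3 intrinsics, pixels), "world_from_camera" (4x4, takes a point from camera to world coordinates). Camera axes: x right, y down, z forward; pixel columns grow to the right and rows downward; lengths in m; the calibration is good to about 2 mm. A picture is of the moment at which its call begins. There is no depth.
- close_job(): hands the job in, once; it reports no verdict.
The state is a dict: "time_s": time; "joints": joint angles; "qd": joint speeds; "joint_torque": joint torques, N m; "tcp_pos": TCP position; "eef_rot": TCP orientation; "contact_force": force on the tool from outside, world axes, zero at the start; "moment": the same for the moment, N m; "gripper_width": finger opening in m.
Only numpy, scipy, OpenCV 4.12 (cv2) and the standard library are available. Lean on these libraries where they do the work, as an engineer would, in place of code of your own. Each camera call takes 0.05 s, during which the arm holds its last target.

### The job

Pick up the cordless air duster and point its nozzle from the open side at the corner where the sander's fence meets its belt, about a hand's breadth away and steady for two seconds as if blowing it clean, then lay it back flat on the bench as it was lying and let it go. Then take the try square by its grip block, lay it flat on the sander's table with its heel in that corner, and press it in until the stock is flush against the fence and the blade is flush against the belt. Finish while still holding the square pressed against both, and do not disturb the other things on the bench.

Things in the scene. Friction and masses are not known exactly. Their poses are not given: they have to be found in the camera images.
- sander: grey bench edge sander, fixed. Origin on the bench straight below the inside corner; x along the belt towards the fence, y into the belt, z up. Flat steel table, top 60 mm above the bench, x = -195 to +45, y = -185 to 0 mm. Motor 55 mm radius, 210 mm high at x = -80, y = +130; cover over the belt to 170 mm above the bench
- belt: the brown abrasive belt on its upright platen, fixed to the sander, does not run. Origin at the middle of the lower edge of its flat working face, 61 mm above the bench, axes as the sander; the face lies in y = 0, runs 130 mm to either side in x and 100 mm up; the belt and its rollers lie at y = 0 to +60 mm
- fence: low straight aluminium bar fixed on the sander's table at right angles to the belt. Origin at the corner, on the table's top, axes as the sander; its working face lies in x = 0 and runs from y = -4 to -176 mm, 18 mm high; the bar is 22 mm thick (x = 0 to +22 mm)
- corner (a point): the inside corner of fence and belt at the height of the table's top, axes as the sander (the open side is -x, -y). A square that is fully home has its body origin here and its axes parallel to these
- corner_mid (a point): point to aim the duster at: 15 mm straight above corner, axes as the sander
- square: try square, 0.2 to 0.33 kg, lying flat. Origin: outer heel corner, underside; z up. Dark wooden stock 150 mm along -y (x = -30 to 0, 24 mm high), outer face x = 0 goes to the fence; aluminium blade 150 mm along -x (y = -32 to 0, 8 mm thick, undersides flush), outer edge y = 0 goes to the belt. Pale grip block 24 (x) by 44 mm (y) on the stock, 24 to 66 mm up, centred at x = -15, y = -80
- handle (a point): where to grip the square: on the axis of the grip block, 46 mm above the square's underside, axes as the square; fingers close across the 24 mm (x)
- duster: cordless air duster, 0.28 to 0.46 kg, lying on its side. Origin on its underside below mid barrel; x along the barrel to the nozzle, z up. Grey box barrel x = -60 to +60 mm, 48 mm wide and high; black nozzle 36 mm diameter to x = 90, then a 14 mm tube to x = 150. Pistol handle to -y at x = -59 to -23, battery block (x = -69 to 1) out to y = -129
- nozzle (a point): tip of the duster's nozzle, 150 mm ahead of the duster's origin and 24 mm above its underside; x is the blowing direction, axes as the duster
- grip (a point): where to grip the duster: in the barrel, 20 mm ahead of the origin, 24 mm above its underside, axes as the duster; fingers close across the 48 mm (y)
- glue: bystander: white glue bottle, 44 mm diameter, 120 mm high, standing; origin under its centre
- belt_roll: bystander: brown roll of abrasive, ring 72 mm diameter, 60 mm high; origin under its centre
- blank: bystander: wooden blank 50 x 90 x 22 mm lying flat; origin under its centre
Things that resemble listed ones, but are neither listed nor needed, are in the scene too. What is shaped like the square but turquoise is not meant.

How it is judged (in metres and radians):
On the way, in this order (a step that is already met when the one before it is completed fails the run):
1. the held duster points at the corner from its open side, nozzle tip 30 to 200 mm short of the aim point and its axis within 25 mm of it, steady for 1 s (x of corner_mid in the frame of nozzle between 0.03 and 0.2 m and y of corner_mid in the frame of nozzle between -0.025 and 0.025 m and z of corner_mid in the frame of nozzle between -0.025 and 0.025 m and x of nozzle in the frame of corner below -0.01 m and y of nozzle in the frame of corner below -0.01 m and contact force between duster and the fingers above 1 N and linear speed of duster below 0.03 m/s and angular speed of duster below 0.2 rad/s), for 1 s.
2. the duster lies flat on the bench, let go and at rest (height (world z) of duster below 0.008 m and angle between duster's own z axis and vertical below 0.1 rad and contact force between duster and the fingers below 0.1 N and linear speed of duster below 0.02 m/s), for 0.2 s.
3. the held square is home in the corner and pressed against fence and belt (x of square in the frame of corner between -0.003 and 0.003 m and y of square in the frame of corner between -0.003 and 0.003 m and z of square in the frame of corner between -0.004 and 0.004 m and angle between the x axis of square and the x axis of corner, either way round below 0.025 rad and angle between square's own z axis and vertical below 0.04 rad and contact force between square and fence above 1 N and contact force between square and belt above 1 N and contact force between square and the fingers above 2 N), for 0.3 s.
At the end, for the whole second after the job is handed in: square held flat on the sander's table (4 mm, 0.04 rad), heel within 3 mm of the corner along x and y, turned under 0.025 rad, gripped, pressing on fence and belt with over 1 N each; duster flat on the bench, released, at rest (all of step 2 and all of step 3); the arm keeps its last pose, push and grip.
It fails at once if the glue is moved by more than 30 mm or tipped over (distance of glue from where it was at the start of the episode above 0.03 m or angle between glue's own z axis and vertical above 0.5 rad).
It fails at once if the belt roll is moved by more than 30 mm or tipped over (distance of belt_roll from where it was at the start of the episode above 0.03 m or angle between belt_roll's own z axis and vertical above 0.5 rad).
It fails at once if the blank is moved by more than 30 mm or tipped over (distance of blank from where it was at the start of the episode above 0.03 m or angle between blank's own z axis and vertical above 0.5 rad).
It fails at once if the duster is dropped from a height (linear speed of duster above 1 m/s and contact force between duster and the fingers below 0.1 N).
It also fails if it takes over 72 s, if anything falls off the work surface, if the arm or the gripper's body presses on something with over 40 N, if the wrist force passes 120 N, or if a joint passes its speed limit or range.

## Working session

There is one attempt and no reset: what is moved stays moved. The work goes in short steps, Python scripts to look and compute and a tool call to move; the robot and the scene stay as the last step left them, time stands still between calls to the robot, and variables do not carry over. Pictures are saved under pics/ and viewed, and the job is handed in when it is done.

Besides the shell and the picture viewer there is one more tool, called after ">>>" by a JSON object that holds its "name" and its "arguments", one argument or row to a line. play_rows: Moves the arm, as the interface text tells. Its arguments: {"type":"object","properties":{"series":{"type":"array","items":{"type":"number"}},"jaw":{"type":"number"},"squeeze":{"type":"number"}},"required":["series"]}

```bash
ls; mkdir -p pics; python3 - <<'E'
from plant import get_state,capture
import cv2,numpy as np,pickle
print(get_state())
d={}
for n in("scene","top","wrist"):
    c=capture(n);d[n]=c;cv2.imwrite(f"pics/{n}0.png",c["img"]);print(n,c["K"].round(1).tolist(),c["world_from_camera"].round(3).tolist())
pickle.dump(d,open("cap0.pkl","wb"))
E
```

```text
pics
{'time_s': 0.0, 'joints': array([ 9.16209877e+01,  2.05900862e+01,  6.32546790e-01, -1.84174931e-02,
       -7.01376045e+01, -1.65042282e+01]), 'qd': array([ 0.0007962 , -0.00961582, -0.0347293 ,  0.04448586, -0.01414624,
        0.11597152]), 'joint_torque': array([-2.41434309e-04, -5.82713091e+01,  2.93050611e+01,  6.99747384e+00,
        6.82278143e-03, -1.51419463e-04]), 'tcp_pos': array([0.17331582, 0.65184415, 0.22563397]), 'eef_rot': array([  6.19216047,  89.90329307, -98.69735193]), 'contact_force': array([ 0.71877967, -0.04294554, -0.64149153]), 'moment': array([-0.02122852, -0.01094674, -0.00492386]), 'gripper_width': 0.08722249028837978}
scene [[384.9, 0.0, 257.0], [0.0, 384.9, 194.8], [0.0, 0.0, 1.0]] [[-0.852, 0.293, -0.433, 1.189], [0.523, 0.499, -0.691, 0.715], [0.014, -0.815, -0.579, 0.836], [0.0, 0.0, 0.0, 1.0]]
top [[406.3, 0.0, 255.9], [0.0, 406.3, 195.2], [0.0, 0.0, 1.0]] [[0.002, -0.997, 0.077, 0.516], [-1.0, -0.001, 0.002, -0.155], [-0.002, -0.077, -0.997, 1.519], [0.0, 0.0, 0.0, 1.0]]
wrist [[270.8, 0.0, 255.0], [0.0, 270.8, 193.4], [0.0, 0.0, 1.0]] [[-0.257, -0.919, -0.299, 0.255], [-0.966, 0.245, 0.078, 0.63], [0.001, 0.309, -0.951, 0.385], [0.0, 0.0, 0.0, 1.0]]
```

View pics/scene0.png

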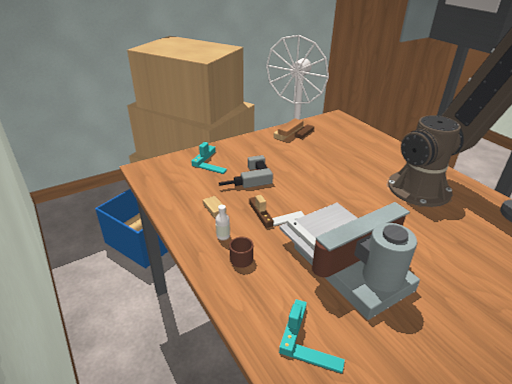

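View pics/top0.png

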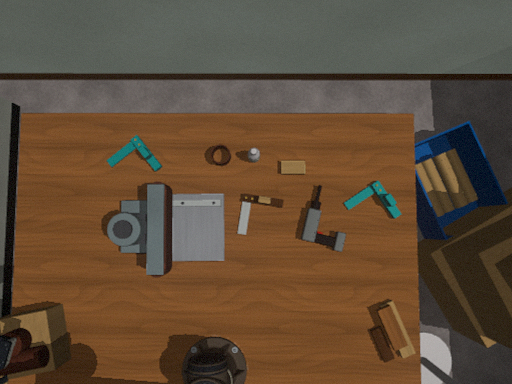

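View pics/wrist0.png

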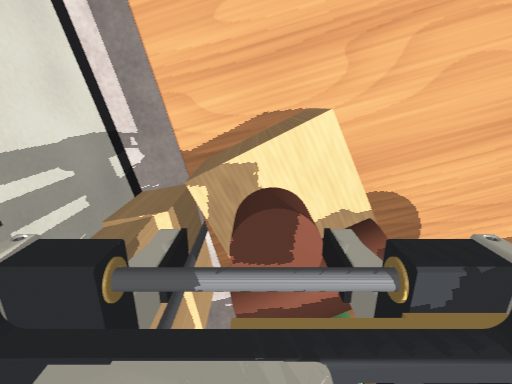

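```bash
python3 - <<'E'
import cv2,pickle
d=pickle.load(open("cap0.pkl","rb"))
i=d["top"]["img"]
cv2.imwrite("pics/topL.png",cv2.resize(i[170:280,100:240],None,fx=5.5,fy=5.4,interpolation=cv2.INTER_CUBIC))
cv2.imwrite("pics/topR.png",cv2.resize(i[140:265,230:360],None,fx=6,fy=4.8*1,interpolation=cv2.INTER_CUBIC) if 0 else cv2.resize(i[140:260,230:360],None,fx=5,fy=5,interpolation=cv2.INTER_CUBIC))
E
```

```text
(no output)
```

View pics/topL.png

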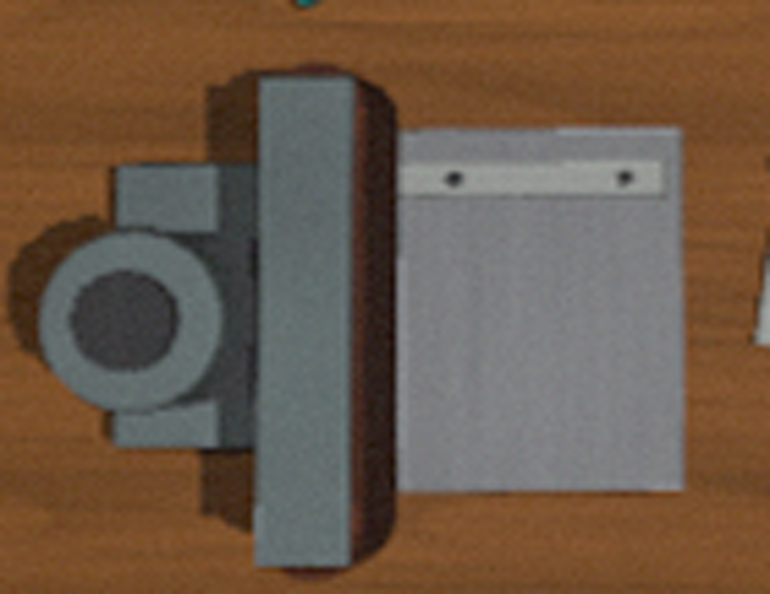

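View pics/topR.png

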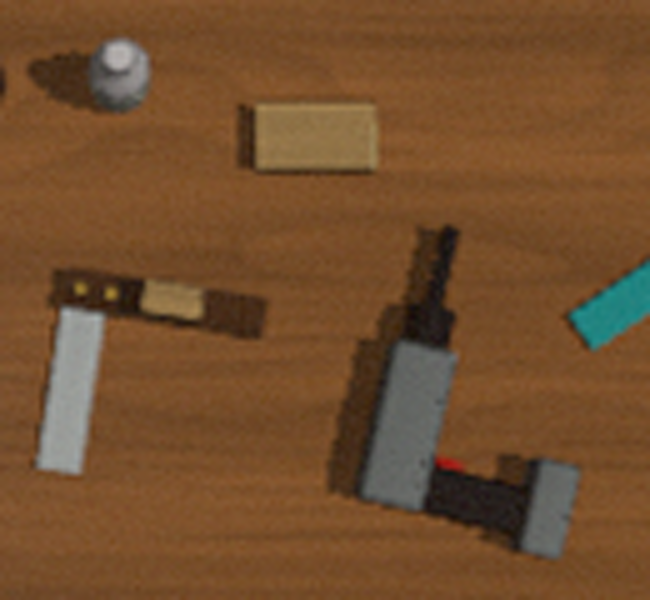

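```bash
cat > h.py <<'E'
import numpy as np,cv2
def ray(c,uv,z):
    uv=np.atleast_2d(np.array(uv,float)); T=c["world_from_camera"];K=c["K"]
    r=np.c_[uv,np.ones(len(uv))]@np.linalg.inv(K).T@T[:3,:3].T
    o=T[:3,3]; s=(z-o[2])/r[:,2]; return o+r*s[:,None]
def proj(c,P):
    P=np.atleast_2d(np.array(P,float));T=c["world_from_camera"]
    p=(P-T[:3,3])@T[:3,:3]@c["K"].T; return p[:,:2]/p[:,2:]
def comp(m,near):
    n,l,s,ce=cv2.connectedComponentsWithStats(m.astype(np.uint8))
    i=min(range(1,n),key=lambda k:np.hypot(*(ce[k]-near))-(0 if s[k,4]>15 else -1e3))
    return l==i
def rect(m):
    ys,xs=np.nonzero(m); return cv2.minAreaRect(np.c_[xs,ys].astype(np.float32))
E
python3 - <<'E'
import pickle;from h import *
d=pickle.load(open("cap0.pkl","rb"));c=d["top"];i=c["img"]
hsv=cv2.cvtColor(i,cv2.COLOR_BGR2HSV)
for p in[(312,225),(341,241),(264,200),(243,217),(200,240),(195,203),(292,167)]:print(p,i[p[1],p[0]],hsv[p[1],p[0]])
def P(n,uv,z):print(n,ray(c,uv,z).round(4)[:,:2].tolist())
L=lambda a:[(100+x/5.5,170+y/5.4) for x,y in a]
Rr=lambda a:[(230+x/5-.4,140+y/5-.4) for x,y in a]
P("table",L([(682,128),(682,490),(398,490),(398,130)]),.06)
P("fence top",L([(400,160),(663,160),(663,196),(398,196)]),.078)
P("barrel",Rr([(395,340),(457,352),(425,512),(360,497)]),.048)
P("tip",Rr([(450,228)]),.031)
P("batt",Rr([(531,460),(580,467),(560,557),(520,550)]),.048)
P("block",Rr([(147,280),(205,288),(200,320),(140,312)]),.066)
P("stock",Rr([(55,270),(267,297),(262,337),(50,305)]),.024)
P("blade",Rr([(62,308),(104,311),(82,474),(37,469)]),.008)
P("others",[(219,155),(253,155)],.06);P("blank",Rr([(255,102),(378,102),(378,171),(255,171)]),.022)
E
```

```text
(312, 225) [103 105 103] [ 60   5 105]
(341, 241) [104 106 104] [ 60   5 106]
(264, 200) [ 74 119 152] [ 17 131 152]
(243, 217) [152 155 154] [ 40   5 155]
(200, 240) [132 128 127] [114  10 132]
(195, 203) [150 154 150] [ 60   7 154]
(292, 167) [ 76 119 150] [ 17 126 150]
table [[0.6349, -0.0361], [0.3957, -0.0379], [0.3954, 0.1458], [0.6333, 0.15]]
fence top [[0.6121, 0.1446], [0.6123, -0.0254], [0.5886, -0.0256], [0.5883, 0.1455]]
barrel [[0.5858, -0.3418], [0.5772, -0.3866], [0.4621, -0.3624], [0.4727, -0.3157]]
tip [[0.6691, -0.3851]]
batt [[0.4995, -0.4391], [0.4945, -0.4743], [0.4301, -0.4589], [0.435, -0.4303]]
block [[0.6278, -0.1621], [0.6221, -0.2037], [0.5991, -0.2001], [0.6048, -0.1571]]
stock [[0.6383, -0.0944], [0.6186, -0.2508], [0.589, -0.247], [0.6124, -0.0908]]
blade [[0.6112, -0.0991], [0.609, -0.1304], [0.4881, -0.1144], [0.4918, -0.0811]]
others [[0.7758, -0.0168], [0.776, -0.1402]]
blank [[0.764, -0.2425], [0.7642, -0.334], [0.7125, -0.3336], [0.7124, -0.2424]]
```

```bash
cat >> h.py <<'E'
from scipy.spatial.transform import Rotation as Ro
def Rt(s=None):
    from plant import get_state
    s=s or get_state(); return Ro.from_euler("xyz",s["eef_rot"],degrees=True).as_matrix()
def plan(tgt,jaw=None):
    """tgt world TCP; jaw: desired world azimuth deg of tool z"""
    from plant import get_state
    s=get_state();R=Rt(s);a=np.degrees(np.arctan2(R[1,2],R[0,2]))
    print("t",s["time_s"],"tcp",s["tcp_pos"].round(4),"jaw az",round(a,2),"tilt",np.degrees(np.arccos(-R[2,0])).round(2),"j",s["joints"].round(1),"F",s["contact_force"].round(1),"w",round(s["gripper_width"],4))
    if tgt is None:return
    d=R.T@(np.array(tgt)-s["tcp_pos"]);n=int(np.ceil(np.abs(d).max()/.0417))
    print("shift tool",d.round(4),"rows",n,"each/5k",[(5*k,(d/(5*k)).round(4).tolist()) for k in {int(np.ceil(n/5)),int(np.ceil(n/5))+1}])
    if jaw is not None:
        # spin about tool x (down): +spin lowers azimuth
        e=-(jaw-a);print("spin",[ (round(np.radians(v),4)) for v in (e,e-180,e+180)])
E
python3 -c "
from h import *
plan((.45,.15,.33),-12.4+90)"
```

```text
t 0.15 tcp [0.1733 0.652  0.2259] jaw az -104.89 tilt 0.07 j [ 91.6  20.6   0.6  -0.  -70.1 -16.5] F [-0.1 -1.7 -0.5] w 0.0874
shift tool [-0.1036  0.3964  0.4142] rows 10 each/5k [(10, [-0.0104, 0.0396, 0.0414]), (15, [-0.0069, 0.0264, 0.0276])]
spin [np.float64(-3.1851), np.float64(-6.3267), np.float64(-0.0435)]
```

>>> {"name": "play_rows", "arguments": {
  "series": [-0.02,0.025,0.024,0,-0.02,0.027,0.028,0,-0.02,0.027,0.028,0,-0.02,0.027,0.028,0,-0.02,0.027,0.028,0],
  "jaw": 100
}}

```text
time_s: 0.57
tcp_pos: [0.2639, 0.4914, 0.3233]
eef_rot: [0.9, 90.0, -104.0]
contact_force: [0.9, 0.9, 0.3]
gripper_width: 0.0877
```

>>> {"name": "play_rows", "arguments": {
  "series": [0,0.027,0.028,0,0,0.027,0.028,0,0,0.027,0.028,0,0,0.027,0.028,0,0,0.027,0.028,0]
}}

```text
time_s: 0.98
tcp_pos: [0.3582, 0.3212, 0.3229]
eef_rot: [-171.3, 90.0, 83.8]
contact_force: [0.9, -0.3, -0.6]
gripper_width: 0.0875
```

>>> {"name": "play_rows", "arguments": {
  "series": [0,0.026,0.028,0,0,0.026,0.028,0,0,0.026,0.028,0,0,0.026,0.028,0,0,0.026,0.028,0]
}}

```text
time_s: 1.4
tcp_pos: [0.4479, 0.1526, 0.323]
eef_rot: [164.4, 90.0, 59.6]
contact_force: [0.2, 2.2, 0.1]
gripper_width: 0.088
```

```bash
python3 -c "
from h import *
plan((.535,-.30,.30),-12.4-90)"
```

```text
t 1.4 tcp [0.4479 0.1526 0.323 ] jaw az -104.87 tilt 0.03 j [ 42.7  -2.  -14.3  -0.  -77.6  32.4] F [0.2 2.2 0.1] w 0.088
shift tool [0.0227 0.2004 0.4151] rows 10 each/5k [(10, [0.0023, 0.02, 0.0415]), (15, [0.0015, 0.0134, 0.0277])]
spin [np.float64(-0.0431), np.float64(-3.1847), np.float64(3.0985)]
```

```bash
cat > snap.py <<'E'
import sys,pickle,cv2
from plant import capture
n,o=sys.argv[1:3]
c=capture(n);pickle.dump(c,open(o+".pkl","wb"));cv2.imwrite(f"pics/{o}.png",c["img"]);print(c["world_from_camera"].round(3).tolist())
E
python3 snap.py wrist w1
```

```text
[[-0.257, -0.919, -0.298, 0.53], [-0.966, 0.244, 0.08, 0.131], [-0.001, 0.309, -0.951, 0.482], [0.0, 0.0, 0.0, 1.0]]
```

View pics/w1.png

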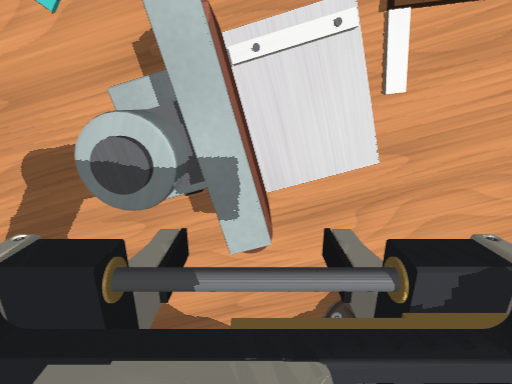

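```bash
python3 - <<'E'
import cv2
i=cv2.imread("pics/w1.png")
cv2.imwrite("pics/w1c.png",cv2.resize(i[0:200,215:385],None,fx=3,fy=3,interpolation=cv2.INTER_CUBIC))
E
```

```text
(no output)
```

View pics/w1c.png

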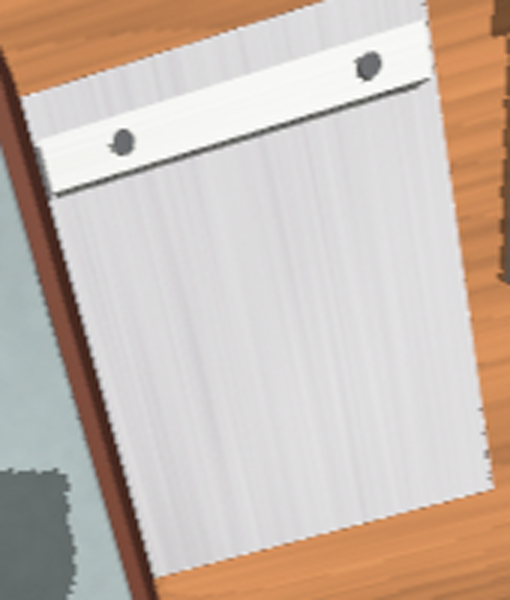

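```bash
python3 - <<'E'
import pickle;from h import *
c=pickle.load(open("w1.pkl","rb"))
px=lambda a:[(215+x/3-.33,y/3-.33) for x,y in a]
for n,a,z in[("table: beltnear,rightnear,beltfar",[(157,577),(493,488),(22,97)],.06),("fence base",[(57,197),(428,85)],.06),("fence top",[(57,192),(430,78)],.078),("belt line",[(57,197),(105,375),(157,577)],.06)]:
    print(n,ray(c,px(a),z).round(4)[:,:2].tolist())
# colour-mask line fits
i=c["img"];hsv=cv2.cvtColor(i,cv2.COLOR_BGR2HSV)
m=comp((hsv[...,1]<30)&(hsv[...,2]>195),(310,110))
ys,xs=np.nonzero(m)
L=np.array([(xs[ys==y].min()-.5,y) for y in range(75,185)]);W=ray(c,L,.06)
v=cv2.fitLine(W[:,:2].astype(np.float32),cv2.DIST_HUBER,0,.01,.01).ravel();print("beltline",v, "deg",np.degrees(np.arctan2(v[1],v[0])))
Rg=np.array([(xs[ys==y].max()+.5,y) for y in range(35,150)]);W=ray(c,Rg,.06)
v=cv2.fitLine(W[:,:2].astype(np.float32),cv2.DIST_HUBER,0,.01,.01).ravel();print("right edge",v,np.degrees(np.arctan2(v[1],v[0])))
E
```

```text
table: beltnear,rightnear,beltfar [[0.3947, 0.1469], [0.3971, -0.0359], [0.6341, 0.1504]]
fence base [[0.59, 0.1466], [0.5912, -0.0297]]
fence top [[0.5894, 0.1454], [0.591, -0.0241]]
belt line [[0.59, 0.1466], [0.5052, 0.1462], [0.3947, 0.1469]]
beltline [0.9999267  0.01211113 0.49680942 0.14891167] deg 0.69393367
right edge [ 0.99995124  0.00987727  0.49046215 -0.0343379 ] 0.56593496
```

>>> {"name": "play_rows", "arguments": {
  "series": [0,0.014,0.028,0,0,0.014,0.028,0,0,0.014,0.028,0,0,0.014,0.028,0,0,0.014,0.028,0]
}}

```text
time_s: 1.87
tcp_pos: [0.4791, -0.0003, 0.3228]
eef_rot: [-168.8, 90.0, 86.3]
contact_force: [0.9, 1.1, 0.5]
gripper_width: 0.0876
```

>>> {"name": "play_rows", "arguments": {
  "series": [0,0.014,0.028,0,0,0.014,0.028,0,0,0.014,0.028,0,0,0.014,0.028,0,0,0.014,0.028,0]
}}

```text
time_s: 2.28
tcp_pos: [0.5109, -0.1536, 0.3227]
eef_rot: [-134.4, 90.0, 120.7]
contact_force: [0.8, 0.6, -0.3]
gripper_width: 0.0879
```

>>> {"name": "play_rows", "arguments": {
  "series": [0,0.006,0.028,-0.01,0,0.006,0.028,-0.01,0,0.006,0.028,-0.01,0,0.006,0.028,-0.01,0,0.006,0.028,0]
}}

```text
time_s: 2.7
tcp_pos: [0.5065, -0.2965, 0.3226]
eef_rot: [-110.3, 90.0, 147.2]
contact_force: [0.7, 0.8, 0.3]
gripper_width: 0.0877
```

```bash
python3 -c "
from h import *
plan((.544,-.356,.30),-12.4-90)"; python3 snap.py wrist w2
```

```text
t 2.7 tcp [ 0.5065 -0.2965  0.3226] jaw az -102.56 tilt 0.02 j [-11.3   9.6  -1.8  -0.  -78.7  88.7] F [0.7 0.8 0.3] w 0.0877
shift tool [0.0225 0.0496 0.0499] rows 2 each/5k [(5, [0.0045, 0.0099, 0.01]), (10, [0.0023, 0.005, 0.005])]
spin [np.float64(-0.0028), np.float64(-3.1444), np.float64(3.1388)]
[[-0.218, -0.928, -0.302, 0.589], [-0.976, 0.207, 0.068, -0.315], [-0.001, 0.309, -0.951, 0.481], [0.0, 0.0, 0.0, 1.0]]
```

View pics/w2.png

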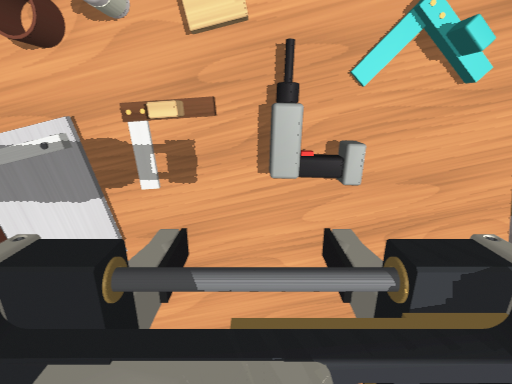

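```bash
python3 - <<'E'
import cv2,numpy as np
i=cv2.imread("pics/w2.png")
a=cv2.resize(i[30:195,255:375],None,fx=3.5,fy=3.5,interpolation=cv2.INTER_CUBIC)
b=cv2.resize(i[85:200,115:225],None,fx=3.5,fy=3.5,interpolation=cv2.INTER_CUBIC)
o=np.zeros((578,805,3),np.uint8);o[:a.shape[0],:420]=a;o[:b.shape[0],420:420+b.shape[1]]=b
cv2.imwrite("pics/w2c.png",o[:,:800]);print(a.shape,b.shape)
E
```

```text
(578, 420, 3) (402, 385, 3)
```

View pics/w2c.png

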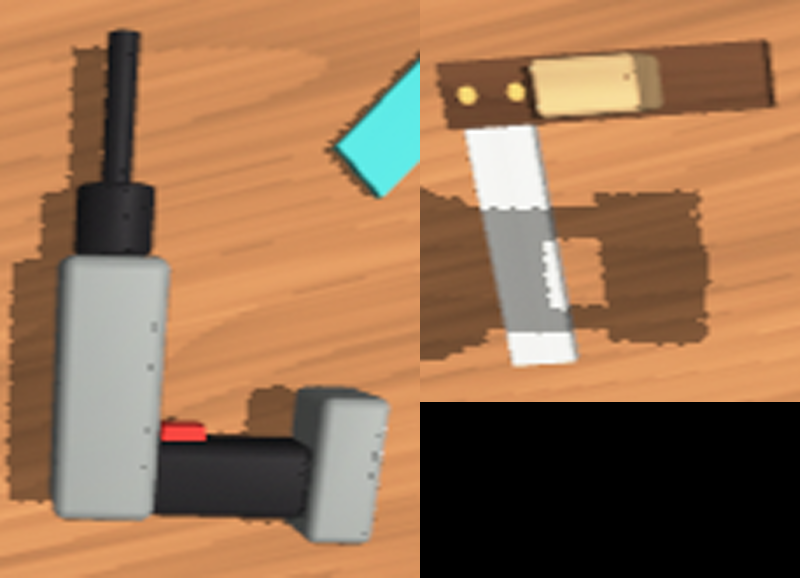

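```bash
python3 - <<'E'
import pickle;from h import *
c=pickle.load(open("w2.pkl","rb"))
A=lambda a:[(255+x/3.5-.36,30+y/3.5-.36) for x,y in a]
B=lambda a:[(115+(x-420)/3.5-.36,85+y/3.5-.36) for x,y in a]
def show(n,uv,z):
    w=ray(c,uv,z)[:,:2];print(n,w.round(4).tolist(),"mean",w.mean(0).round(4),"sides",[round(float(np.hypot(*(w[k]-w[k-1]))),4) for k in range(len(w))]);return w
w=show("barrel",A([(60,257),(168,260),(157,518),(53,517)]),.048)
d=(w[0]+w[1]-w[2]-w[3])/2;print("yaw",np.degrees(np.arctan2(d[1],d[0])))
show("tip",A([(124,32)]),.024);show("tubebase",A([(118,183)]),.024)
w=show("block",B([(530,60),(632,54),(641,110),(538,117)]),.066)
w=show("stock",B([(437,65),(768,41),(774,104),(447,128)]),.024)
d=(w[0]-w[1]+w[3]-w[2])/2;print("sq yaw",np.degrees(np.arctan2(d[1],d[0]))-90)
w=show("blade end",B([(513,366),(577,360)]),.008)
E
```

```text
barrel [[0.5869, -0.3402], [0.5755, -0.3858], [0.4624, -0.3616], [0.4736, -0.3139]] mean [ 0.5246 -0.3504] sides [0.1163, 0.0469, 0.1156, 0.0491]
yaw -12.578723629901564
tip [[0.6704, -0.3866]] mean [ 0.6704 -0.3866] sides [0.0]
tubebase [[0.6119, -0.3732]] mean [ 0.6119 -0.3732] sides [0.0]
block [[0.6286, -0.1612], [0.6216, -0.2033], [0.5994, -0.2001], [0.6062, -0.1568]] mean [ 0.6139 -0.1804] sides [0.0228, 0.0426, 0.0224, 0.0439]
stock [[0.6398, -0.1034], [0.6167, -0.2541], [0.5896, -0.2495], [0.6124, -0.0976]] mean [ 0.6146 -0.1761] sides [0.0279, 0.1525, 0.0275, 0.1536]
sq yaw -8.625840574535758
blade end [[0.4922, -0.0797], [0.4881, -0.1134]] mean [ 0.4901 -0.0965] sides [0.034, 0.034]
```

```bash
python3 -c "
from h import *
plan((.544,-.355,.06),-103)"
```

```text
t 2.75 tcp [ 0.5064 -0.3002  0.322 ] jaw az -102.67 tilt 0.12 j [-11.6   9.8  -1.6   0.1 -78.7  88.9] F [ 1.6 -1.7  1.5] w 0.0877
shift tool [0.262  0.0491 0.0449] rows 7 each/5k [(10, [0.0262, 0.0049, 0.0045]), (15, [0.0175, 0.0033, 0.003])]
spin [np.float64(0.0058), np.float64(-3.1358), np.float64(3.1474)]
```

>>> {"name": "play_rows", "arguments": {
  "series": [0.022,0.01,0.009,0.002,0.022,0.01,0.009,0.002,0.022,0.01,0.009,0.002,0.022,0.01,0.009,0,0.022,0.009,0.009,0]
}}

```text
time_s: 3.17
tcp_pos: [0.5449, -0.3503, 0.2114]
eef_rot: [-105.4, 90.0, 151.7]
contact_force: [0.7, 0.3, 0.7]
gripper_width: 0.0876
```

>>> {"name": "play_rows", "arguments": {
  "series": [0.03,0,0,0,0.03,0,0,0,0.03,0,0,0,0.03,0,0,0,0.02,0,0,0]
}}

```text
time_s: 3.58
tcp_pos: [0.5431, -0.3492, 0.0694]
eef_rot: [-102.3, 89.8, 154.7]
contact_force: [-0.8, 0.2, 0.3]
gripper_width: 0.0876
```

>>> {"name": "play_rows", "arguments": {
  "series": [0.01,0,0,0,0,0,0,0,0,0,0,0,0,0,0,0,0,0,0,0]
}}

```text
time_s: 4.0
tcp_pos: [0.5458, -0.3503, 0.0647]
eef_rot: [81.7, 89.8, -21.2]
contact_force: [0.9, 1.0, -0.6]
gripper_width: 0.0875
```

```bash
python3 -c "
from h import *
plan((.544,-.355,.008),-103)"; python3 snap.py wrist w3
```

```text
t 4.0 tcp [ 0.5458 -0.3503  0.0647] jaw az -102.92 tilt 0.17 j [-15.5  25.9 -14.    0.  -49.9  92.5] F [ 0.9  1.  -0.6] w 0.0875
shift tool [ 0.0567 -0.0009  0.005 ] rows 2 each/5k [(5, [0.0113, -0.0002, 0.001]), (10, [0.0057, -0.0001, 0.0005])]
spin [np.float64(0.0014), np.float64(-3.1402), np.float64(3.143)]
[[-0.224, -0.928, -0.298, 0.628], [-0.975, 0.213, 0.069, -0.369], [-0.0, 0.306, -0.952, 0.224], [0.0, 0.0, 0.0, 1.0]]
```

View pics/w3.png

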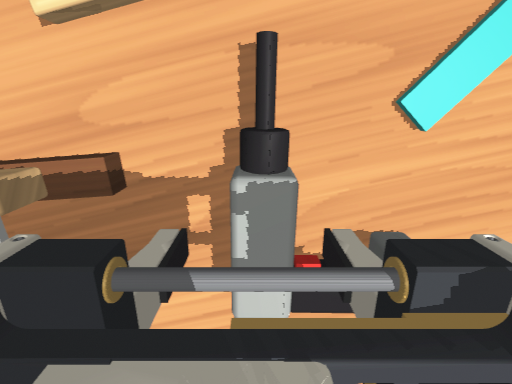

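>>> {"name": "play_rows", "arguments": {
  "series": [0.012,0,0.001,0,0.012,0,0.002,0,0.012,0,0.001,0,0.012,0,0.001,0,0.008,0,0,0]
}}

```text
time_s: 4.47
tcp_pos: [0.5424, -0.3546, 0.0043]
eef_rot: [-97.9, 89.9, 159.2]
contact_force: [-0.2, 0.0, -0.4]
gripper_width: 0.0875
```

>>> {"name": "play_rows", "arguments": {
  "series": [0,0,0,0,0,0,0,0,0,0,0,0,0,0,0,0,0,0,0,0],
  "jaw": 0,
  "squeeze": 35
}}

```text
time_s: 4.88
tcp_pos: [0.5441, -0.3549, 0.0075]
eef_rot: [84.0, 89.9, -18.9]
contact_force: [-0.2, 0.1, 0.2]
gripper_width: 0.0595
```

>>> {"name": "play_rows", "arguments": {
  "series": [0,0,0,0,0,0,0,0,0,0,0,0,0,0,0,0,0,0,0,0]
}}

```text
time_s: 5.3
tcp_pos: [0.5438, -0.3549, 0.0073]
eef_rot: [75.1, 90.0, -27.8]
contact_force: [-0.9, 1.1, 5.0]
gripper_width: 0.0477
```

```bash
python3 -c "
from h import *
plan((.544,-.355,.008),-103)"; python3 snap.py wrist w4
```

```text
t 5.3 tcp [ 0.5438 -0.3549  0.0073] jaw az -102.94 tilt 0.04 j [-15.9  29.9 -16.4   0.  -43.7  93. ] F [-0.9  1.1  5. ] w 0.0477
shift tool [-0.0007  0.0002  0.    ] rows 1 each/5k [(5, [-0.0001, 0.0, 0.0]), (10, [-0.0001, 0.0, 0.0])]
spin [np.float64(0.0011), np.float64(-3.1405), np.float64(3.1427)]
[[-0.224, -0.927, -0.3, 0.626], [-0.975, 0.213, 0.069, -0.374], [-0.0, 0.308, -0.951, 0.166], [0.0, 0.0, 0.0, 1.0]]
```

View pics/w4.png

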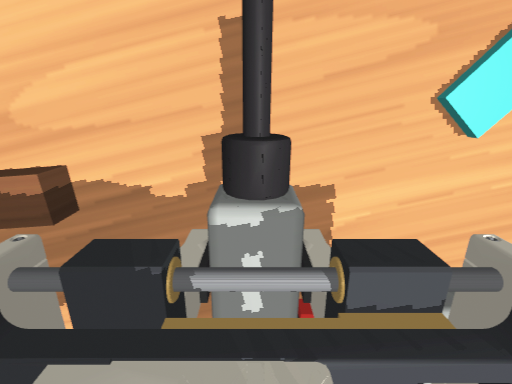

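>>> {"name": "play_rows", "arguments": {
  "series": [-0.01,0,0,0,-0.03,0,0,0,-0.035,0,0,0,-0.035,0,0,0,-0.04,0,0,0],
  "squeeze": 50
}}

```text
time_s: 5.77
tcp_pos: [0.5422, -0.354, 0.1569]
eef_rot: [-107.9, 89.8, 149.1]
contact_force: [0.8, -0.4, -4.9]
gripper_width: 0.0481
```

>>> {"name": "play_rows", "arguments": {
  "series": [0,0,0,-0.06,0,0,0,-0.1,0,0,0,-0.1,0,0,0,-0.1,0,0,0,-0.1]
}}

```text
time_s: 6.18
tcp_pos: [0.5429, -0.3543, 0.1565]
eef_rot: [-150.3, 89.9, 133.4]
contact_force: [-0.7, 0.3, -3.0]
gripper_width: 0.0477
```

>>> {"name": "play_rows", "arguments": {
  "series": [0,0,0,-0.12,0,0,0,-0.12,0,0,0,-0.12,0,0,0,-0.12,0,0,0,-0.12]
}}

```text
time_s: 6.6
tcp_pos: [0.5429, -0.3543, 0.1563]
eef_rot: [-177.0, 89.9, 141.1]
contact_force: [-0.9, 0.0, -2.5]
gripper_width: 0.048
```

>>> {"name": "play_rows", "arguments": {
  "series": [0,0,0,-0.07,0,0,0,-0.057,0,0,0,0,0,0,0,0,0,0,0,0]
}}

```text
time_s: 7.02
tcp_pos: [0.5433, -0.3546, 0.1565]
eef_rot: [179.2, 90.0, 144.2]
contact_force: [1.2, -0.1, -3.5]
gripper_width: 0.0476
```

```bash
python3 -c "
from h import *
plan((.461,-.035,.16),-35)"; python3 snap.py wrist w5
```

```text
t 7.0167 tcp [ 0.5433 -0.3546  0.1565] jaw az -35.04 tilt 0.05 j [-15.9  21.   -8.2  -0.  -60.9 160.9] F [ 1.2 -0.1 -3.5] w 0.0476
shift tool [-0.0033  0.2144 -0.2508] rows 7 each/5k [(10, [-0.0003, 0.0214, -0.0251]), (15, [-0.0002, 0.0143, -0.0167])]
spin [np.float64(-0.0007), np.float64(-3.1423), np.float64(3.1409)]
[[0.819, -0.546, -0.178, 0.592], [-0.574, -0.779, -0.251, -0.286], [-0.002, 0.308, -0.952, 0.315], [0.0, 0.0, 0.0, 1.0]]
```

View pics/w5.png

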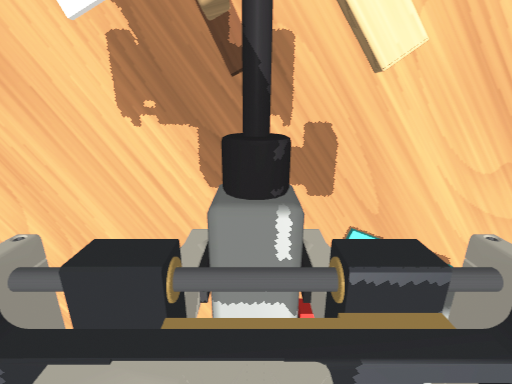

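>>> {"name": "play_rows", "arguments": {
  "series": [0,0.008,-0.01,0,0,0.014,-0.016,0,0,0.016,-0.018,0,0,0.016,-0.019,0,0,0.016,-0.019,0]
}}

```text
time_s: 7.48
tcp_pos: [0.5157, -0.2492, 0.1567]
eef_rot: [160.2, 90.0, 125.2]
contact_force: [0.8, -0.0, -3.0]
gripper_width: 0.048
```

>>> {"name": "play_rows", "arguments": {
  "series": [0,0.016,-0.019,0,0,0.016,-0.019,0,0,0.016,-0.019,0,0,0.016,-0.019,0,0,0.016,-0.019,0]
}}

```text
time_s: 7.9
tcp_pos: [0.4836, -0.1291, 0.157]
eef_rot: [60.0, 90.0, 25.1]
contact_force: [-0.3, 0.7, -2.9]
gripper_width: 0.0477
```

>>> {"name": "play_rows", "arguments": {
  "series": [0,0.016,-0.018,0,0,0.016,-0.018,0,0,0.016,-0.018,0,0,0.01,-0.012,0,0,0.006,-0.008,0]
}}

```text
time_s: 8.32
tcp_pos: [0.4597, -0.034, 0.1571]
eef_rot: [69.9, 89.9, 35.0]
contact_force: [-0.8, 0.4, -3.1]
gripper_width: 0.0476
```

```bash
python3 -c "
from h import *
plan((.461,-.035,.072),-35)"; python3 snap.py wrist w6
```

```text
t 8.3167 tcp [ 0.4597 -0.034   0.1571] jaw az -34.9 tilt 0.06 j [ 20.3   3.6 -31.1  -0.  -55.2 124.8] F [-0.8  0.4 -3.1] w 0.0476
shift tool [ 0.0851 -0.0001  0.0016] rows 3 each/5k [(5, [0.017, -0.0, 0.0003]), (10, [0.0085, -0.0, 0.0002])]
spin [np.float64(0.0018), np.float64(-3.1398), np.float64(3.1434)]
[[0.82, -0.545, -0.176, 0.508], [-0.572, -0.781, -0.251, 0.034], [-0.001, 0.307, -0.952, 0.316], [0.0, 0.0, 0.0, 1.0]]
```

View pics/w6.png

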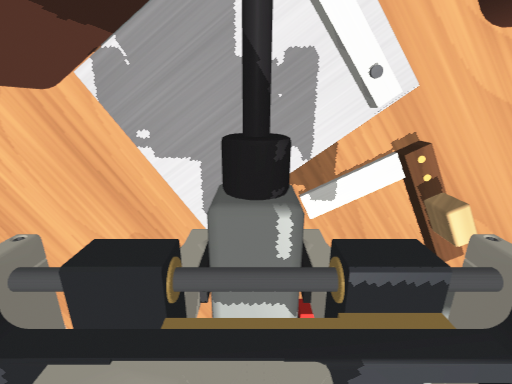

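>>> {"name": "play_rows", "arguments": {
  "series": [0.02,0,0.0005,0,0.02,0,0.0005,0,0.02,0,0,0,0.016,0,0,0,0.008,0,0,0]
}}

```text
time_s: 8.78
tcp_pos: [0.46, -0.0368, 0.071]
eef_rot: [-130.5, 89.9, -165.5]
contact_force: [-0.7, 0.4, -3.2]
gripper_width: 0.0476
```

>>> {"name": "play_rows", "arguments": {
  "series": [0,0,0,0,0,0,0,0,0,0,0,0,0,0,0,0,0,0,0,0]
}}

```text
time_s: 9.2
tcp_pos: [0.4618, -0.036, 0.0737]
eef_rot: [51.8, 89.9, 16.9]
contact_force: [-0.6, -0.2, -2.4]
gripper_width: 0.0477
```

```bash
python3 -c "
from h import *
plan((.461,-.035,.072),-35)"; python3 snap.py scene s6; python3 snap.py top t6; python3 -c "
import cv2,numpy as np
a=cv2.imread('pics/s6.png')[170:300,220:400];b=cv2.imread('pics/t6.png')[170:280,150:300]
cv2.imwrite('pics/st6.png',np.vstack([cv2.resize(a,(0,0),fx=2.3,fy=2.3),cv2.resize(b,(414,300))]))
import pickle
from h import *
c=pickle.load(open('t6.pkl','rb'))
C=np.array([.59,.149,.075]);print('aim px top',proj(c,[C,C-[.054,.078,0]+[0,0,.015]]),'scene',proj(pickle.load(open('s6.pkl','rb')),[C,C-[.054,.078,0]+[0,0,.015]]))
"
```

```text
t 9.2 tcp [ 0.4618 -0.036   0.0737] jaw az -34.93 tilt 0.11 j [ 20.   10.1 -37.    0.  -42.8 125.1] F [-0.6 -0.2 -2.4] w 0.0477
shift tool [ 0.0017  0.0004 -0.0012] rows 1 each/5k [(5, [0.0003, 0.0001, -0.0002]), (10, [0.0002, 0.0, -0.0001])]
spin [np.float64(0.0013), np.float64(-3.1403), np.float64(3.1429)]
[[-0.852, 0.293, -0.433, 1.189], [0.523, 0.499, -0.691, 0.715], [0.014, -0.815, -0.579, 0.836], [0.0, 0.0, 0.0, 1.0]]
[[0.002, -0.997, 0.077, 0.516], [-1.0, -0.001, 0.002, -0.155], [-0.002, -0.077, -0.997, 1.519], [0.0, 0.0, 0.0, 1.0]]
aim px top [[171.5594528  205.87201367]
 [192.60169043 221.05402046]] scene [[329.02141842 251.95075514]
 [326.55312171 226.33747247]]
```

View pics/st6.png

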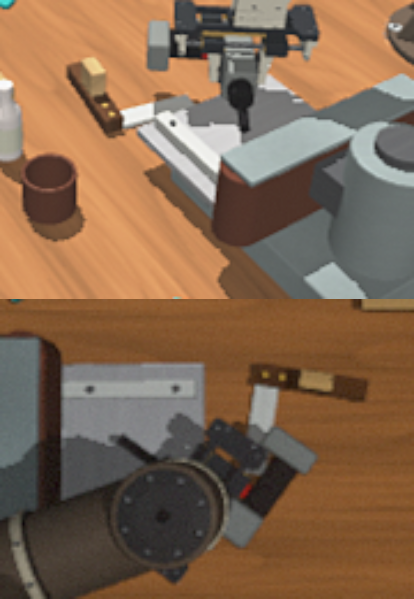

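>>> {"name": "play_rows", "arguments": {
  "series": [0.002,0,0,0,0,0,0,0,0,0,0,0,0,0,0,0,0,0,0,0]
}}

```text
time_s: 9.72
tcp_pos: [0.4611, -0.0362, 0.0708]
eef_rot: [-125.6, 90.0, -160.6]
contact_force: [0.3, 0.3, -3.6]
gripper_width: 0.0479
```

>>> {"name": "play_rows", "arguments": {
  "series": [0,0,0,0,0,0,0,0,0,0,0,0,0,0,0,0,0,0,0,0]
}}

```text
time_s: 10.13
tcp_pos: [0.4611, -0.0362, 0.0708]
eef_rot: [-112.0, 90.0, -146.9]
contact_force: [-0.5, -0.5, -3.7]
gripper_width: 0.0478
```

>>> {"name": "play_rows", "arguments": {
  "series": [0,0,0,0,0,0,0,0,0,0,0,0,0,0,0,0,0,0,0,0]
}}

```text
time_s: 10.55
tcp_pos: [0.4611, -0.0362, 0.0708]
eef_rot: [51.2, 90.0, 16.2]
contact_force: [-0.0, 0.4, -3.1]
gripper_width: 0.0475
```

>>> {"name": "play_rows", "arguments": {
  "series": [0,0,0,0,0,0,0,0,0,0,0,0,0,0,0,0,0,0,0,0]
}}

```text
time_s: 10.97
tcp_pos: [0.4611, -0.0362, 0.0708]
eef_rot: [9.4, 90.0, -25.5]
contact_force: [-0.4, -1.3, -3.8]
gripper_width: 0.0477
```

>>> {"name": "play_rows", "arguments": {
  "series": [0,0,0,0,0,0,0,0,0,0,0,0,0,0,0,0,0,0,0,0]
}}

```text
time_s: 11.38
tcp_pos: [0.4611, -0.0362, 0.0708]
eef_rot: [-171.6, 90.0, 153.5]
contact_force: [0.2, 0.5, -3.7]
gripper_width: 0.048
```

>>> {"name": "play_rows", "arguments": {
  "series": [0,0,0,0,0,0,0,0,0,0,0,0,0,0,0,0,0,0,0,0]
}}

```text
time_s: 11.8
tcp_pos: [0.4611, -0.0362, 0.0708]
eef_rot: [-130.7, 90.0, -165.6]
contact_force: [-0.6, 0.4, -3.9]
gripper_width: 0.0476
```

```bash
python3 -c "
from h import *
plan((.461,-.035,.157),-35)"; python3 snap.py wrist w7
```

```text
t 11.8 tcp [ 0.4611 -0.0362  0.0708] jaw az -34.93 tilt 0.0 j [ 20.   10.3 -37.2  -0.  -42.5 125.1] F [-0.6  0.4 -3.9] w 0.0476
shift tool [-0.0862  0.0009 -0.0008] rows 3 each/5k [(5, [-0.0172, 0.0002, -0.0002]), (10, [-0.0086, 0.0001, -0.0001])]
spin [np.float64(0.0013), np.float64(-3.1403), np.float64(3.1429)]
[[0.82, -0.545, -0.177, 0.51], [-0.573, -0.78, -0.251, 0.032], [-0.001, 0.308, -0.952, 0.23], [0.0, 0.0, 0.0, 1.0]]
```

View pics/w7.png

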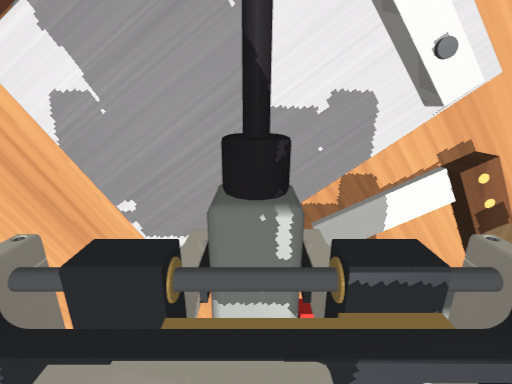

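>>> {"name": "play_rows", "arguments": {
  "series": [-0.008,0,0,0,-0.018,0,0,0,-0.022,0,0,0,-0.022,0,0,0,-0.016,0,0,0]
}}

```text
time_s: 12.27
tcp_pos: [0.4616, -0.0362, 0.1592]
eef_rot: [42.3, 89.9, 7.4]
contact_force: [0.0, 0.2, -3.7]
gripper_width: 0.0477
```

>>> {"name": "play_rows", "arguments": {
  "series": [0,-0.008,0.01,0,0,-0.014,0.016,0,0,-0.016,0.018,0,0,-0.016,0.019,0,0,-0.016,0.019,0]
}}

```text
time_s: 12.68
tcp_pos: [0.4884, -0.1415, 0.1576]
eef_rot: [43.7, 90.0, 8.8]
contact_force: [0.2, 1.1, -3.2]
gripper_width: 0.0476
```

>>> {"name": "play_rows", "arguments": {
  "series": [0,-0.016,0.019,0,0,-0.016,0.019,0,0,-0.016,0.019,0,0,-0.016,0.019,0,0,-0.016,0.019,0]
}}

```text
time_s: 13.1
tcp_pos: [0.5203, -0.2618, 0.1572]
eef_rot: [-167.5, 90.0, 157.5]
contact_force: [0.2, 0.0, -3.5]
gripper_width: 0.0477
```

>>> {"name": "play_rows", "arguments": {
  "series": [0,-0.015,0.018,0,0,-0.015,0.018,0,0,-0.015,0.018,0,0,-0.01,0.012,0,0,-0.005,0.007,0]
}}

```text
time_s: 13.52
tcp_pos: [0.5458, -0.3534, 0.1568]
eef_rot: [-136.7, 90.0, -171.7]
contact_force: [0.2, -0.3, -3.9]
gripper_width: 0.0479
```

>>> {"name": "play_rows", "arguments": {
  "series": [0,0,0,0.06,0,0,0,0.1,0,0,0,0.1,0,0,0,0.1,0,0,0,0.1]
}}

```text
time_s: 13.93
tcp_pos: [0.5457, -0.3511, 0.157]
eef_rot: [-161.5, 90.0, 136.9]
contact_force: [-0.8, -0.1, -3.8]
gripper_width: 0.0475
```

>>> {"name": "play_rows", "arguments": {
  "series": [0,0,0,0.12,0,0,0,0.12,0,0,0,0.12,0,0,0,0.12,0,0,0,0.12]
}}

```text
time_s: 14.35
tcp_pos: [0.5458, -0.3511, 0.1572]
eef_rot: [-142.0, 90.0, 122.0]
contact_force: [0.1, -0.2, -3.1]
gripper_width: 0.0477
```

>>> {"name": "play_rows", "arguments": {
  "series": [0,0,0,0.07,0,0,0,0.057,0,0,0,0,0,0,0,0,0,0,0,0]
}}

```text
time_s: 14.77
tcp_pos: [0.5459, -0.3513, 0.157]
eef_rot: [104.9, 90.0, 2.1]
contact_force: [0.3, 0.6, -3.3]
gripper_width: 0.0476
```

```bash
python3 -c "
from h import *
plan((.544,-.355,.03),-103)"
```

```text
t 14.7667 tcp [ 0.5459 -0.3513  0.157 ] jaw az -102.81 tilt 0.01 j [-15.6  21.   -8.2  -0.  -60.9  92.8] F [ 0.3  0.6 -3.3] w 0.0476
shift tool [ 0.127 -0.001  0.004] rows 4 each/5k [(5, [0.0254, -0.0002, 0.0008]), (10, [0.0127, -0.0001, 0.0004])]
spin [np.float64(0.0033), np.float64(-3.1383), np.float64(3.1449)]
```

>>> {"name": "play_rows", "arguments": {
  "series": [0.02,0,0.001,0,0.03,0,0.001,0,0.03,0,0.001,0,0.028,0,0.001,0,0.02,0,0,0]
}}

```text
time_s: 15.18
tcp_pos: [0.5438, -0.355, 0.0263]
eef_rot: [-102.0, 89.9, 155.1]
contact_force: [-0.0, 0.2, -3.2]
gripper_width: 0.0475
```

>>> {"name": "play_rows", "arguments": {
  "series": [0.01,0,0,0,0.005,0,0,0,0.003,0,0,0,0.001,0,0,0,0,0,0,0]
}}

```text
time_s: 15.6
tcp_pos: [0.5459, -0.3557, 0.0109]
eef_rot: [80.1, 89.9, -22.8]
contact_force: [-0.3, 0.2, -3.5]
gripper_width: 0.0482
```

>>> {"name": "play_rows", "arguments": {
  "series": [0,0,0,0,0,0,0,0,0,0,0,0,0,0,0,0,0,0,0,0]
}}

```text
time_s: 16.02
tcp_pos: [0.5451, -0.3555, 0.0101]
eef_rot: [83.9, 90.0, -19.1]
contact_force: [0.1, 0.5, -2.9]
gripper_width: 0.0477
```

>>> {"name": "play_rows", "arguments": {
  "series": [0.001,0,0,0,0.001,0,0,0,0.0005,0,0,0,0,0,0,0,0,0,0,0]
}}

```text
time_s: 16.43
tcp_pos: [0.5449, -0.3554, 0.0073]
eef_rot: [-82.6, 90.0, 174.5]
contact_force: [-2.1, 0.3, -1.3]
gripper_width: 0.048
```

>>> {"name": "play_rows", "arguments": {
  "series": [0,0,0,0,0,0,0,0,0,0,0,0,0,0,0,0,0,0,0,0]
}}

```text
time_s: 16.85
tcp_pos: [0.5449, -0.3554, 0.0073]
eef_rot: [-110.8, 90.0, 146.3]
contact_force: [-0.8, 1.2, -0.1]
gripper_width: 0.0479
```

>>> {"name": "play_rows", "arguments": {
  "series": [0,0,0,0,0,0,0,0,0,0,0,0,0,0,0,0,0,0,0,0],
  "jaw": 100
}}

```text
time_s: 17.27
tcp_pos: [0.5451, -0.3555, 0.0074]
eef_rot: [74.8, 90.0, -28.1]
contact_force: [0.6, 0.2, -0.3]
gripper_width: 0.0756
```

>>> {"name": "play_rows", "arguments": {
  "series": [0,0,0,0,0,0,0,0,0,0,0,0,0,0,0,0,0,0,0,0]
}}

```text
time_s: 17.68
tcp_pos: [0.5449, -0.3554, 0.0073]
eef_rot: [-83.8, 90.0, 173.3]
contact_force: [0.7, 0.9, 0.2]
gripper_width: 0.0875
```

>>> {"name": "play_rows", "arguments": {
  "series": [-0.01,0,0,0,-0.03,0,0,0,-0.04,0,0,0,-0.04,0,0,0,-0.04,0,0,0]
}}

```text
time_s: 18.1
tcp_pos: [0.5446, -0.3554, 0.1699]
eef_rot: [-12.1, 90.0, -115.1]
contact_force: [1.6, -0.2, 0.5]
gripper_width: 0.0877
```

>>> {"name": "play_rows", "arguments": {
  "series": [-0.04,0,0,0,-0.04,0,0,0,0,0,0,0,0,0,0,0,0,0,0,0]
}}

```text
time_s: 18.52
tcp_pos: [0.5447, -0.3552, 0.2479]
eef_rot: [111.1, 89.9, 8.2]
contact_force: [0.2, 0.4, 0.6]
gripper_width: 0.0874
```

```bash
python3 -c "
from h import *
plan((.55,-.19,.26),172)"; python3 snap.py wrist w8
```

```text
t 18.5167 tcp [ 0.5447 -0.3552  0.2479] jaw az -102.95 tilt 0.06 j [-16.   17.5  -0.9  -0.  -71.5  93. ] F [0.2 0.4 0.6] w 0.0874
shift tool [-0.012  -0.0318 -0.1622] rows 4 each/5k [(5, [-0.0024, -0.0064, -0.0324]), (10, [-0.0012, -0.0032, -0.0162])]
spin [np.float64(-4.7988), np.float64(-7.9404), np.float64(-1.6572)]
[[-0.224, -0.927, -0.3, 0.627], [-0.975, 0.213, 0.07, -0.374], [-0.001, 0.308, -0.951, 0.407], [0.0, 0.0, 0.0, 1.0]]
```

View pics/w8.png

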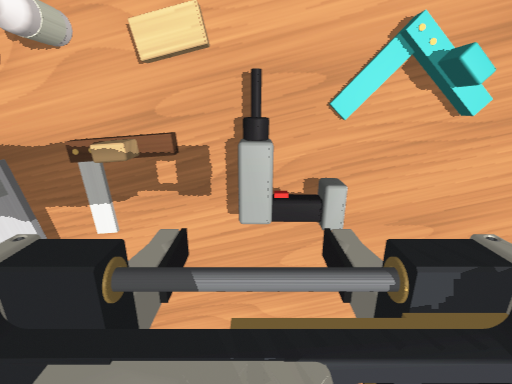

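>>> {"name": "play_rows", "arguments": {
  "series": [0,0,0,0.11,0,0,0,0.12,0,0,0,0.12,0,0,0,0.12,0,0,0,0.12]
}}

```text
time_s: 18.98
tcp_pos: [0.5443, -0.3551, 0.2455]
eef_rot: [-62.3, 89.8, 160.6]
contact_force: [-0.3, -0.5, 0.3]
gripper_width: 0.0876
```

>>> {"name": "play_rows", "arguments": {
  "series": [0,0,0,0.12,0,0,0,0.12,0,0,0,0.12,0,0,0,0.12,0,0,0,0.12]
}}

```text
time_s: 19.4
tcp_pos: [0.5442, -0.3551, 0.2454]
eef_rot: [-27.2, 89.8, 161.4]
contact_force: [0.3, -0.3, -1.6]
gripper_width: 0.0877
```

>>> {"name": "play_rows", "arguments": {
  "series": [0,0,0,0.12,0,0,0,0.12,0,0,0,0.064,0,0,0,0,0,0,0,0]
}}

```text
time_s: 19.82
tcp_pos: [0.5445, -0.3552, 0.2459]
eef_rot: [-10.8, 89.9, 160.8]
contact_force: [0.9, 0.2, -0.5]
gripper_width: 0.0877
```

```bash
python3 -c "
from h import *
plan((.6137,-.1805,.2),171.6)"
```

```text
t 19.8167 tcp [ 0.5445 -0.3552  0.2459] jaw az 171.6 tilt 0.14 j [-16.   17.7  -0.9  -0.  -71.5   7.6] F [ 0.9  0.2 -0.5] w 0.0877
shift tool [ 0.0459 -0.1829 -0.0431] rows 5 each/5k [(5, [0.0092, -0.0366, -0.0086]), (10, [0.0046, -0.0183, -0.0043])]
spin [np.float64(-0.0), np.float64(-3.1416), np.float64(3.1416)]
```

>>> {"name": "play_rows", "arguments": {
  "series": [0,-0.018,-0.004,0,0,-0.018,-0.004,0,0,-0.018,-0.004,0,0,-0.018,-0.004,0,0,-0.018,-0.004,0]
}}

```text
time_s: 20.23
tcp_pos: [0.578, -0.2686, 0.2466]
eef_rot: [-1.0, 89.9, 170.6]
contact_force: [0.0, -0.2, -0.1]
gripper_width: 0.0876
```

>>> {"name": "play_rows", "arguments": {
  "series": [0.015,-0.023,-0.006,0,0.015,-0.023,-0.006,0,0.015,-0.023,-0.006,0,0,-0.023,-0.005,0,0,0,0,0]
}}

```text
time_s: 20.65
tcp_pos: [0.615, -0.1786, 0.2003]
eef_rot: [-1.5, 89.8, 170.3]
contact_force: [0.0, -1.4, 1.6]
gripper_width: 0.0877
```

>>> {"name": "play_rows", "arguments": {
  "series": [0,0,0,0,0,0,0,0,0,0,0,0,0,0,0,0,0,0,0,0]
}}

```text
time_s: 21.07
tcp_pos: [0.6143, -0.1826, 0.2025]
eef_rot: [-179.8, 90.0, -8.3]
contact_force: [0.7, 0.1, 0.9]
gripper_width: 0.0877
```

```bash
python3 -c "
from h import *
plan((.6137,-.1805,.1),171.6)"; python3 snap.py wrist w9
```

```text
t 21.0667 tcp [ 0.6143 -0.1826  0.2025] jaw az 171.42 tilt 0.02 j [  0.9  18.2  -5.9   0.  -65.8  -9.4] F [0.7 0.1 0.9] w 0.0877
shift tool [ 0.1025 -0.002   0.0009] rows 3 each/5k [(5, [0.0205, -0.0004, 0.0002]), (10, [0.0103, -0.0002, 0.0001])]
spin [np.float64(-0.0032), np.float64(-3.1448), np.float64(3.1384)]
[[-0.989, 0.143, 0.045, 0.602], [0.15, 0.941, 0.305, -0.266], [0.001, 0.308, -0.951, 0.361], [0.0, 0.0, 0.0, 1.0]]
```

View pics/w9.png

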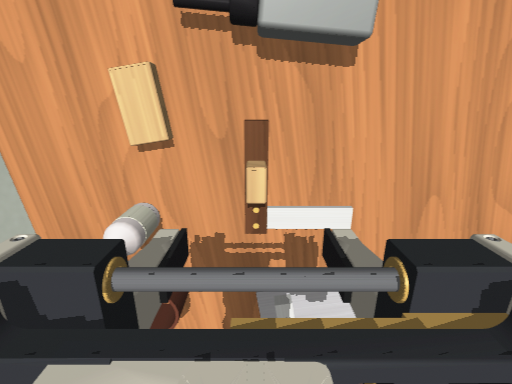

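```bash
python3 - <<'E'
import cv2
i=cv2.imread("pics/w9.png")
cv2.imwrite("pics/w9c.png",cv2.resize(i[110:245,235:365],None,fx=4.4,fy=4.4,interpolation=cv2.INTER_CUBIC))
E
```

```text
(no output)
```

View pics/w9c.png

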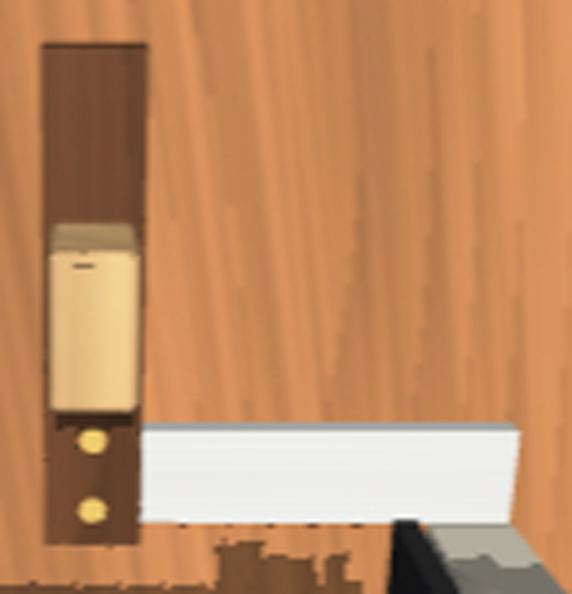

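```bash
python3 - <<'E'
import pickle;from h import *
c=pickle.load(open("w9.pkl","rb"))
A=lambda a:[(235+x/4.4-.39,110+y/4.4-.39) for x,y in a]
def show(n,uv,z):
    w=ray(c,uv,z)[:,:2];print(n,w.round(4).tolist(),"mean",w.mean(0).round(4),"sides",[round(float(np.hypot(*(w[k]-w[k-1]))),4) for k in range(len(w))]);return w
w=show("block",A([(48,250),(138,250),(138,411),(50,412)]),.066)
w=show("stock far L,R, heel side",A([(42,45),(148,45),(138,545),(45,545)]),.024)
for a,b in((0,3),(1,2)):
    d=w[b]-w[a];print(np.degrees(np.arctan2(d[1],d[0]))-90)
w=show("blade",A([(142,427),(519,429),(511,523),(140,522)]),.008)
for a,b in((1,0),(2,3)):
    d=w[b]-w[a];print(np.degrees(np.arctan2(d[1],d[0])))
E
```

```text
block [[0.6222, -0.2038], [0.5997, -0.2004], [0.6057, -0.1576], [0.6286, -0.1608]] mean [ 0.6141 -0.1806] sides [0.0435, 0.0227, 0.0432, 0.0232]
stock far L,R, heel side [[0.6175, -0.2516], [0.5888, -0.2473], [0.6122, -0.0981], [0.641, -0.1024]] mean [ 0.6149 -0.1748] sides [0.151, 0.029, 0.151, 0.0291]
-8.951913468306643
-8.923858834980393
blade [[0.6058, -0.1308], [0.4877, -0.1122], [0.4916, -0.0797], [0.6109, -0.0982]] mean [ 0.549  -0.1053] sides [0.033, 0.1196, 0.0327, 0.1208]
-8.944698168376505
-8.794689804387934
```

>>> {"name": "play_rows", "arguments": {
  "series": [0.03,-0.001,0,0.006,0.03,-0.001,0,0,0.03,0,0,0,0.025,0,0,0,0.02,0,0,0]
}}

```text
time_s: 21.53
tcp_pos: [0.6138, -0.1802, 0.0652]
eef_rot: [-0.5, 89.9, 170.6]
contact_force: [-0.0, -0.4, 0.0]
gripper_width: 0.0876
```

>>> {"name": "play_rows", "arguments": {
  "series": [0.015,0,0,0,0.01,0,0,0,0.006,0,0,0,0.003,0,0,0,0,0,0,0]
}}

```text
time_s: 21.95
tcp_pos: [0.6149, -0.18, 0.0333]
eef_rot: [116.5, 90.0, -72.4]
contact_force: [0.3, 0.3, 0.2]
gripper_width: 0.0874
```

>>> {"name": "play_rows", "arguments": {
  "series": [0,0,0,0,0,0,0,0,0,0,0,0,0,0,0,0,0,0,0,0]
}}

```text
time_s: 22.37
tcp_pos: [0.615, -0.1798, 0.0338]
eef_rot: [-171.5, 90.0, -0.3]
contact_force: [0.6, -0.6, 0.2]
gripper_width: 0.0876
```

```bash
python3 -c "
from h import *
plan((.6141,-.1806,.029),171.1)"; python3 snap.py wrist w10
```

```text
t 22.3667 tcp [ 0.615  -0.1798  0.0338] jaw az 171.13 tilt 0.05 j [  1.1  27.4 -16.5   0.  -46.1 -10. ] F [ 0.6 -0.6  0.2] w 0.0876
shift tool [0.0048 0.0009 0.0008] rows 1 each/5k [(5, [0.001, 0.0002, 0.0002]), (10, [0.0005, 0.0001, 0.0001])]
spin [np.float64(0.0004), np.float64(-3.1412), np.float64(3.142)]
[[-0.988, 0.147, 0.047, 0.603], [0.155, 0.94, 0.304, -0.263], [0.001, 0.308, -0.951, 0.193], [0.0, 0.0, 0.0, 1.0]]
```

View pics/w10.png

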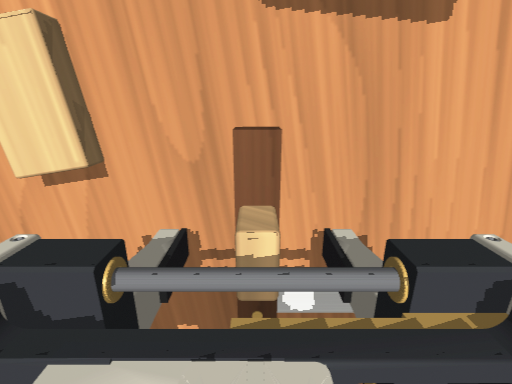

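Centred on the block. Lower 4 mm and close.

>>> {"name": "play_rows", "arguments": {
  "series": [0.002,0,0,0,0.002,0,0,0,0,0,0,0,0,0,0,0,0,0,0,0]
}}

```text
time_s: 22.83
tcp_pos: [0.6148, -0.1799, 0.0291]
eef_rot: [12.8, 90.0, -176.1]
contact_force: [-0.5, -0.3, -0.2]
gripper_width: 0.0876
```

>>> {"name": "play_rows", "arguments": {
  "series": [0,0,0,0,0,0,0,0,0,0,0,0,0,0,0,0,0,0,0,0],
  "jaw": 0,
  "squeeze": 50
}}

```text
time_s: 23.25
tcp_pos: [0.6148, -0.1798, 0.0293]
eef_rot: [165.7, 90.0, -23.2]
contact_force: [0.4, 0.6, 0.2]
gripper_width: 0.0601
```

>>> {"name": "play_rows", "arguments": {
  "series": [0,0,0,0,0,0,0,0,0,0,0,0,0,0,0,0,0,0,0,0]
}}

```text
time_s: 23.67
tcp_pos: [0.6148, -0.1798, 0.0293]
eef_rot: [-151.5, 90.0, 19.6]
contact_force: [-0.2, -0.4, 0.2]
gripper_width: 0.0267
```

>>> {"name": "play_rows", "arguments": {
  "series": [0,0,0,0,0,0,0,0,0,0,0,0,0,0,0,0,0,0,0,0]
}}

```text
time_s: 24.08
tcp_pos: [0.6146, -0.1798, 0.0292]
eef_rot: [6.6, 90.0, 177.7]
contact_force: [-1.2, 0.4, 1.7]
gripper_width: 0.0236
```

```bash
python3 -c "
from h import *
plan((.6141,-.1806,.029),171.1)"; python3 snap.py wrist w11
```

```text
t 24.0833 tcp [ 0.6146 -0.1798  0.0292] jaw az 171.12 tilt 0.02 j [  1.1  27.7 -16.7  -0.  -45.7 -10. ] F [-1.2  0.4  1.7] w 0.0236
shift tool [0.0002 0.0008 0.0004] rows 1 each/5k [(5, [0.0, 0.0002, 0.0001]), (10, [0.0, 0.0001, 0.0])]
spin [np.float64(0.0003), np.float64(-3.1413), np.float64(3.1419)]
[[-0.988, 0.148, 0.046, 0.602], [0.155, 0.94, 0.305, -0.263], [0.002, 0.308, -0.951, 0.188], [0.0, 0.0, 0.0, 1.0]]
```

View pics/w11.png

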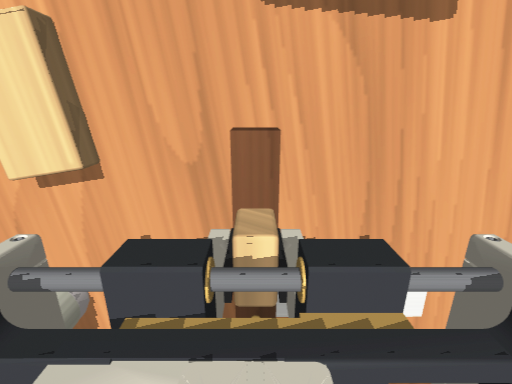

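>>> {"name": "play_rows", "arguments": {
  "series": [-0.01,0,0,0,-0.02,0,0,0,-0.03,0,0,0,-0.03,0,0,0,-0.02,0,0,0]
}}

```text
time_s: 24.55
tcp_pos: [0.6158, -0.1801, 0.1427]
eef_rot: [177.1, 89.8, -11.8]
contact_force: [-0.0, 0.5, -2.5]
gripper_width: 0.0233
```

>>> {"name": "play_rows", "arguments": {
  "series": [-0.01,0,0,-0.05,0,0,0,-0.06,0,0,0,-0.05,0,0,0,-0.004,0,0,0,0]
}}

```text
time_s: 24.97
tcp_pos: [0.6147, -0.1798, 0.1495]
eef_rot: [-141.6, 90.0, 38.9]
contact_force: [0.4, -0.3, -3.8]
gripper_width: 0.0237
```

```bash
python3 -c "
from h import *
plan((.562,.057,.147),180.5)"; python3 snap.py wrist w12
```

```text
t 24.9667 tcp [ 0.6147 -0.1798  0.1495] jaw az -179.56 tilt 0.01 j [  1.1  20.5  -9.8  -0.  -59.6  -0.7] F [ 0.4 -0.3 -3.8] w 0.0237
shift tool [ 0.0025 -0.2372  0.0509] rows 6 each/5k [(10, [0.0003, -0.0237, 0.0051]), (15, [0.0002, -0.0158, 0.0034])]
spin [np.float64(-6.2842), np.float64(-9.4258), np.float64(-3.1426)]
[[-1.0, -0.007, -0.003, 0.616], [-0.007, 0.951, 0.308, -0.264], [0.001, 0.308, -0.951, 0.308], [0.0, 0.0, 0.0, 1.0]]
```

View pics/w12.png

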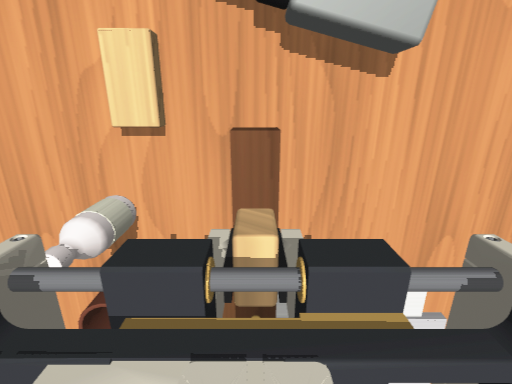

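>>> {"name": "play_rows", "arguments": {
  "series": [0,-0.008,0.003,0,0,-0.015,0.004,0,0,-0.018,0.004,0,0,-0.018,0.004,0,0,-0.018,0.004,0]
}}

```text
time_s: 25.43
tcp_pos: [0.5945, -0.1021, 0.149]
eef_rot: [0.6, 90.0, -179.0]
contact_force: [0.5, 0.8, -3.6]
gripper_width: 0.0241
```

>>> {"name": "play_rows", "arguments": {
  "series": [0,-0.018,0.004,0,0,-0.018,0.004,0,0,-0.018,0.004,0,0,-0.018,0.004,0,0,-0.018,0.004,0]
}}

```text
time_s: 25.85
tcp_pos: [0.5737, -0.012, 0.1492]
eef_rot: [1.0, 90.0, -178.5]
contact_force: [0.0, 0.7, -2.7]
gripper_width: 0.0238
```

>>> {"name": "play_rows", "arguments": {
  "series": [0,-0.018,0.003,0,0,-0.018,0.003,0,0,-0.016,0.003,0,0,-0.012,0.002,0,0,-0.006,0.001,0]
}}

```text
time_s: 26.27
tcp_pos: [0.5612, 0.0582, 0.1493]
eef_rot: [-46.3, 90.0, 134.2]
contact_force: [-0.2, -0.6, -3.0]
gripper_width: 0.0234
```

```bash
python3 -c "
from h import *
plan((.562,.057,.095),180.5)"; python3 snap.py top t13;python3 snap.py scene s13; python3 -c "
import cv2,numpy as np
a=cv2.imread('pics/s13.png')[170:300,220:400];b=cv2.imread('pics/t13.png')[170:280,150:300]
cv2.imwrite('pics/st13.png',np.vstack([cv2.resize(a,(0,0),fx=2.3,fy=2.3),cv2.resize(b,(414,300))]))"
```

```text
t 26.2667 tcp [0.5612 0.0582 0.1493] jaw az -179.45 tilt 0.01 j [ 25.8  13.8 -19.6  -0.  -56.5 -25.2] F [-0.2 -0.6 -3. ] w 0.0234
shift tool [ 0.0543  0.0012 -0.0007] rows 2 each/5k [(5, [0.0109, 0.0002, -0.0001]), (10, [0.0054, 0.0001, -0.0001])]
spin [np.float64(-6.2824), np.float64(-9.424), np.float64(-3.1408)]
[[0.002, -0.997, 0.077, 0.516], [-1.0, -0.001, 0.002, -0.155], [-0.002, -0.077, -0.997, 1.519], [0.0, 0.0, 0.0, 1.0]]
[[-0.852, 0.293, -0.433, 1.189], [0.523, 0.499, -0.691, 0.715], [0.014, -0.815, -0.579, 0.836], [0.0, 0.0, 0.0, 1.0]]
```

View pics/st13.png

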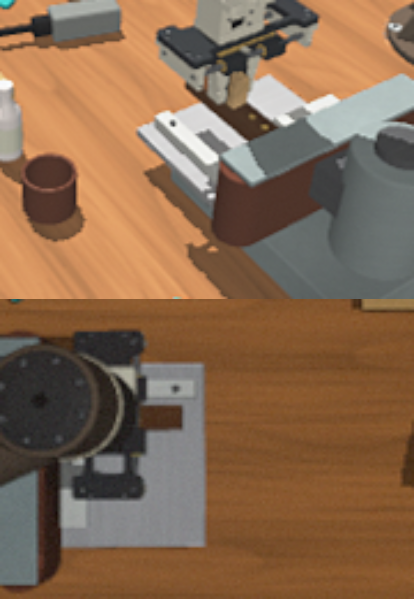

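>>> {"name": "play_rows", "arguments": {
  "series": [0.012,0,0,0,0.018,0,0,0,0.014,0,0,0,0.006,0,0,0,0.002,0,0,0]
}}

```text
time_s: 26.78
tcp_pos: [0.561, 0.0557, 0.096]
eef_rot: [24.7, 89.9, -154.8]
contact_force: [0.1, 0.6, -2.9]
gripper_width: 0.0237
```

>>> {"name": "play_rows", "arguments": {
  "series": [0,0,0,0,0,0,0,0,0,0,0,0,0,0,0,0,0,0,0,0]
}}

```text
time_s: 27.2
tcp_pos: [0.562, 0.0568, 0.0979]
eef_rot: [-157.8, 89.9, 22.7]
contact_force: [-0.3, 0.2, -2.7]
gripper_width: 0.0239
```

>>> {"name": "play_rows", "arguments": {
  "series": [0.002,0,0,0,0.001,0,0,0,0.001,0,0,0,0,0,0,0,0,0,0,0]
}}

```text
time_s: 27.62
tcp_pos: [0.5616, 0.0567, 0.0931]
eef_rot: [25.4, 90.0, -154.1]
contact_force: [0.1, -0.6, -2.1]
gripper_width: 0.0237
```

>>> {"name": "play_rows", "arguments": {
  "series": [0,0,0,0,0,0,0,0,0,0,0,0,0,0,0,0,0,0,0,0]
}}

```text
time_s: 28.03
tcp_pos: [0.5617, 0.0567, 0.0933]
eef_rot: [-161.7, 90.0, 18.8]
contact_force: [0.3, 0.8, -2.9]
gripper_width: 0.0236
```

>>> {"name": "play_rows", "arguments": {
  "series": [0.001,0,0,0,0.001,0,0,0,0.001,0,0,0,0,0,0,0,0,0,0,0]
}}

```text
time_s: 28.45
tcp_pos: [0.5616, 0.0566, 0.0902]
eef_rot: [31.2, 90.0, -148.2]
contact_force: [0.1, 0.3, -2.8]
gripper_width: 0.0234
```

>>> {"name": "play_rows", "arguments": {
  "series": [0.001,0,0,0,0,0,0,0,0,0,0,0,0,0,0,0,0,0,0,0]
}}

```text
time_s: 28.87
tcp_pos: [0.5618, 0.0567, 0.0893]
eef_rot: [-156.2, 90.0, 24.3]
contact_force: [0.5, -0.5, -2.8]
gripper_width: 0.0237
```

```bash
python3 -c "
from h import *
plan((.575,.0695,.0892),180.5)"; python3 snap.py wrist w14
```

```text
t 28.8667 tcp [0.5618 0.0567 0.0893] jaw az -179.48 tilt 0.01 j [ 25.6  17.6 -23.5   0.  -48.9 -25.1] F [ 0.5 -0.5 -2.8] w 0.0237
shift tool [ 0.0001 -0.0126 -0.0134] rows 1 each/5k [(5, [0.0, -0.0025, -0.0027]), (10, [0.0, -0.0013, -0.0013])]
spin [np.float64(-6.2829), np.float64(-9.4245), np.float64(-3.1413)]
[[-1.0, -0.008, -0.004, 0.563], [-0.009, 0.951, 0.308, -0.027], [0.001, 0.308, -0.951, 0.248], [0.0, 0.0, 0.0, 1.0]]
```

View pics/w14.png

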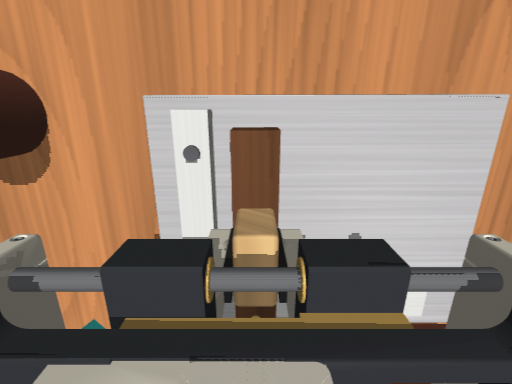

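>>> {"name": "play_rows", "arguments": {
  "series": [0.0005,-0.002,-0.002,0,0,-0.002,-0.002,0,0,-0.002,-0.002,0,0,-0.002,-0.002,0,0,0,0,0]
}}

```text
time_s: 29.33
tcp_pos: [0.5698, 0.0647, 0.0892]
eef_rot: [79.8, 90.0, -99.6]
contact_force: [-2.6, -3.1, 5.5]
gripper_width: 0.0236
```

>>> {"name": "play_rows", "arguments": {
  "series": [0.0005,0,0,0,0,0,0,0,0,0,0,0,0,0,0,0,0,0,0,0]
}}

```text
time_s: 29.75
tcp_pos: [0.5698, 0.0648, 0.0892]
eef_rot: [146.9, 90.0, -32.6]
contact_force: [-4.0, -1.8, 8.9]
gripper_width: 0.0237
```

>>> {"name": "play_rows", "arguments": {
  "series": [0.0005,0,0,0,0,0,0,0,0,0,0,0,0,0,0,0,0,0,0,0]
}}

```text
time_s: 30.17
tcp_pos: [0.5698, 0.0647, 0.0892]
eef_rot: [156.2, 90.0, -23.2]
contact_force: [-6.0, -2.5, 13.5]
gripper_width: 0.0242
```

>>> {"name": "play_rows", "arguments": {
  "series": [-0.001,0,0,0,0,-0.001,-0.001,0,0,-0.001,-0.001,0,0,0,0,0,0,0,0,0]
}}

```text
time_s: 30.58
tcp_pos: [0.5711, 0.0662, 0.0892]
eef_rot: [44.8, 89.9, -134.7]
contact_force: [-6.0, -4.6, 8.1]
gripper_width: 0.0237
```

>>> {"name": "play_rows", "arguments": {
  "series": [0,-0.001,-0.001,0,0,0,0,0,0,-0.001,-0.001,0,0,0,0,0,0,0,0,0]
}}

```text
time_s: 31.0
tcp_pos: [0.5731, 0.0682, 0.0892]
eef_rot: [44.0, 89.9, -135.5]
contact_force: [-5.0, -4.8, 8.0]
gripper_width: 0.0239
```

```bash
python3 -c "
from h import *
plan((.575,.0695,.0892),180.5)"; python3 snap.py wrist w15
```

```text
t 31.0 tcp [0.5731 0.0682 0.0892] jaw az -179.47 tilt 0.09 j [ 26.2  18.7 -21.9   0.  -49.5 -25.7] F [-5.  -4.8  8. ] w 0.0239
shift tool [-0.     -0.0013 -0.0019] rows 1 each/5k [(5, [-0.0, -0.0003, -0.0004]), (10, [-0.0, -0.0001, -0.0002])]
spin [np.float64(-6.2827), np.float64(-9.4243), np.float64(-3.1411)]
[[-1.0, -0.008, -0.005, 0.575], [-0.009, 0.952, 0.307, -0.016], [0.002, 0.307, -0.952, 0.248], [0.0, 0.0, 0.0, 1.0]]
```

View pics/w15.png

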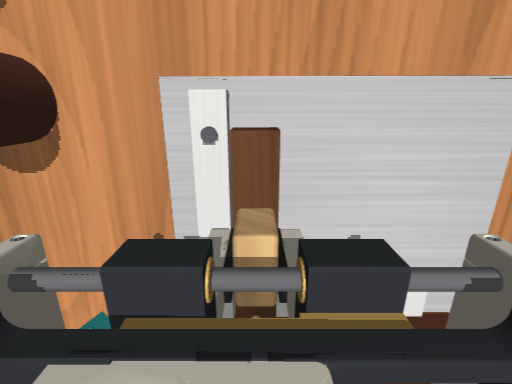

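>>> {"name": "play_rows", "arguments": {
  "series": [-0.0003,0,-0.001,0,0,0,-0.001,0,0,0,0,0,0,0,0,0,0,0,0,0]
}}

```text
time_s: 31.47
tcp_pos: [0.575, 0.0687, 0.0892]
eef_rot: [19.1, 89.9, -160.4]
contact_force: [-5.8, -1.9, 6.8]
gripper_width: 0.0237
```

>>> {"name": "play_rows", "arguments": {
  "series": [0,-0.001,0,0,0,-0.001,0,0,0,0,0,0,0,0,0,0,0,0,0,0]
}}

```text
time_s: 31.88
tcp_pos: [0.5753, 0.0701, 0.0893]
eef_rot: [54.6, 89.9, -124.9]
contact_force: [-3.2, -4.9, 6.3]
gripper_width: 0.0239
```

>>> {"name": "play_rows", "arguments": {
  "series": [0,0,-0.001,0,0,0,-0.001,0,0,0,0,0,0,0,0,0,0,0,0,0]
}}

```text
time_s: 32.3
tcp_pos: [0.5754, 0.0701, 0.0892]
eef_rot: [19.1, 89.8, -160.4]
contact_force: [-11.7, -2.6, 12.7]
gripper_width: 0.024
```

>>> {"name": "play_rows", "arguments": {
  "series": [0,-0.001,0,0,0,-0.001,0,0,0,0,0,0,0,0,0,0,0,0,0,0]
}}

```text
time_s: 32.72
tcp_pos: [0.5754, 0.0702, 0.0893]
eef_rot: [38.9, 89.7, -140.6]
contact_force: [-9.3, -10.9, 13.0]
gripper_width: 0.0235
```

>>> {"name": "play_rows", "arguments": {
  "series": [-0.0005,-0.001,-0.001,0,0,0,0,0,0,0,0,0,0,0,0,0,0,0,0,0]
}}

```text
time_s: 33.13
tcp_pos: [0.5754, 0.0704, 0.0894]
eef_rot: [36.3, 89.5, -143.3]
contact_force: [-11.7, -14.3, 12.9]
gripper_width: 0.0241
```

>>> {"name": "play_rows", "arguments": {
  "series": [0,0,0,0,0,0,0,0,0,0,0,0,0,0,0,0,0,0,0,0]
}}

```text
time_s: 33.55
tcp_pos: [0.5754, 0.0704, 0.0894]
eef_rot: [36.1, 89.5, -143.4]
contact_force: [-10.4, -12.8, 12.4]
gripper_width: 0.024
```

```bash
python3 -c "
from h import *
plan((.575,.0695,.0892),180.5)
from plant import get_state
print(get_state()['moment'])"; python3 snap.py wrist w16; python3 snap.py top t16;python3 snap.py scene s16; python3 -c "
import cv2,numpy as np
a=cv2.imread('pics/s16.png')[190:290,260:380];b=cv2.imread('pics/t16.png')[170:280,150:300]
w=cv2.imread('pics/w16.png')[60:260,150:450]
o=np.zeros((600,800,3),np.uint8);o[:300,:360]=cv2.resize(a,(360,300));o[:300,380:789]=cv2.resize(b,(409,300));o[300:,:450]=cv2.resize(w,(450,300))
cv2.imwrite('pics/st16.png',o)"
```

```text
t 33.55 tcp [0.5754 0.0704 0.0894] jaw az -179.54 tilt 0.46 j [ 26.4  19.1 -21.3   0.1 -50.1 -26. ] F [-10.4 -12.8  12.4] w 0.024
shift tool [0.0002 0.0009 0.0004] rows 1 each/5k [(5, [0.0, 0.0002, 0.0001]), (10, [0.0, 0.0001, 0.0])]
spin [np.float64(-6.2839), np.float64(-9.4255), np.float64(-3.1423)]
[-4.69328665  3.76173558  0.1129946 ]
[[-1.0, -0.005, -0.01, 0.578], [-0.008, 0.953, 0.304, -0.013], [0.008, 0.304, -0.953, 0.249], [0.0, 0.0, 0.0, 1.0]]
[[0.002, -0.997, 0.077, 0.516], [-1.0, -0.001, 0.002, -0.155], [-0.002, -0.077, -0.997, 1.519], [0.0, 0.0, 0.0, 1.0]]
[[-0.852, 0.293, -0.433, 1.189], [0.523, 0.499, -0.691, 0.715], [0.014, -0.815, -0.579, 0.836], [0.0, 0.0, 0.0, 1.0]]
```

View pics/st16.png

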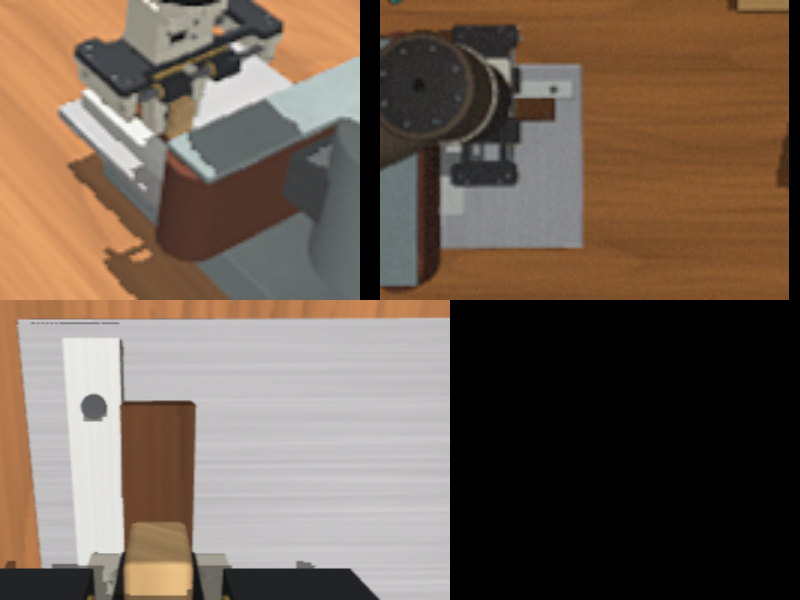

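>>> {"name": "play_rows", "arguments": {
  "series": [-0.0005,0,0,0,0,0,0,0,0,0,0,0,0,0,0,0,0,0,0,0]
}}

```text
time_s: 34.12
tcp_pos: [0.5754, 0.0708, 0.0895]
eef_rot: [33.4, 89.5, -146.1]
contact_force: [-9.5, -12.5, 9.3]
gripper_width: 0.0239
```

>>> {"name": "play_rows", "arguments": {
  "series": [0,0,0,0,0,0,0,0,0,0,0,0,0,0,0,0,0,0,0,0]
}}

```text
time_s: 34.53
tcp_pos: [0.5754, 0.0708, 0.0895]
eef_rot: [33.4, 89.5, -146.2]
contact_force: [-9.1, -12.8, 10.0]
gripper_width: 0.0239
```

```bash
python3 - <<'E'
import pickle;from h import *
plan(None)
c=pickle.load(open("w16.pkl","rb"))
A=lambda a:[(150+x/1.5-.17,60+(y-300)/1.5-.17) for x,y in a]
print("stock far end corners",ray(c,A([(121,404),(195,404)]),.084).round(4)); print("fence top edge",ray(c,A([(119,340),(122,400),(123,540)]),.078).round(4))
w=pickle.load(open("t16.pkl","rb"));i=w["img"]
cv2.imwrite("pics/t16c.png",cv2.resize(i[185:275,160:230],None,fx=6.5,fy=6.5,interpolation=cv2.INTER_CUBIC))
E
```

```text
t 34.5333 tcp [0.5754 0.0708 0.0895] jaw az -179.54 tilt 0.46 j [ 26.4  19.1 -21.3   0.1 -50.1 -26. ] F [ -9.1 -12.8  10. ] w 0.0239
stock far end corners [[ 5.910e-01 -2.000e-04  8.400e-02]
 [ 5.618e-01 -4.000e-04  8.400e-02]]
fence top edge [[ 0.5918 -0.0242  0.078 ]
 [ 0.5911 -0.0014  0.078 ]
 [ 0.5918  0.0606  0.078 ]]
```

View pics/t16c.png

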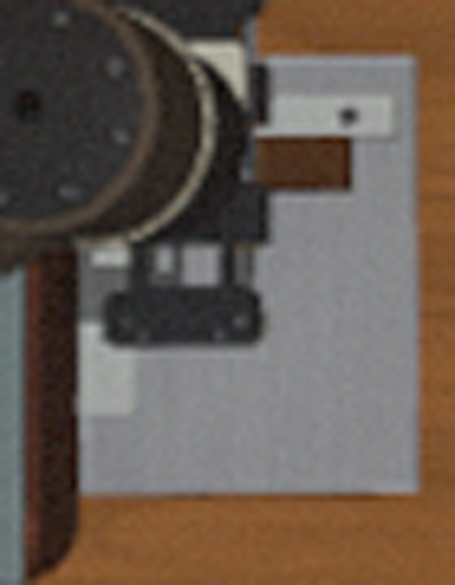

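>>> {"name": "play_rows", "arguments": {
  "series": [-0.0003,-0.001,-0.0005,0,0,0,0,0,0,0,0,0,0,0,0,0,0,0,0,0]
}}

```text
time_s: 34.95
tcp_pos: [0.5754, 0.0714, 0.0895]
eef_rot: [32.9, 89.5, -146.7]
contact_force: [-9.8, -13.3, 8.6]
gripper_width: 0.0239
```

>>> {"name": "play_rows", "arguments": {
  "series": [0,0,0,0,0,0,0,0,0,0,0,0,0,0,0,0,0,0,0,0]
}}

```text
time_s: 35.37
tcp_pos: [0.5755, 0.0714, 0.0896]
eef_rot: [33.3, 89.5, -146.2]
contact_force: [-9.5, -14.1, 8.8]
gripper_width: 0.0238
```

```bash
python3 -c "
from h import *
plan(None)"; python3 snap.py wrist w17;python3 snap.py scene s17; python3 -c "
import cv2,numpy as np
a=cv2.imread('pics/s17.png')
w=cv2.imread('pics/w17.png')
cv2.imwrite('pics/s17c.png',np.vstack([a[100:330,100:500][:, :],w[60:330,50:450]]))"
```

```text
t 35.3667 tcp [0.5755 0.0714 0.0896] jaw az -179.55 tilt 0.52 j [ 26.4  19.1 -21.2   0.1 -50.2 -26. ] F [ -9.5 -14.1   8.8] w 0.0238
[[-1.0, -0.004, -0.011, 0.578], [-0.008, 0.953, 0.303, -0.012], [0.009, 0.303, -0.953, 0.249], [0.0, 0.0, 0.0, 1.0]]
[[-0.852, 0.293, -0.433, 1.189], [0.523, 0.499, -0.691, 0.715], [0.014, -0.815, -0.579, 0.836], [0.0, 0.0, 0.0, 1.0]]
```

View pics/s17c.png

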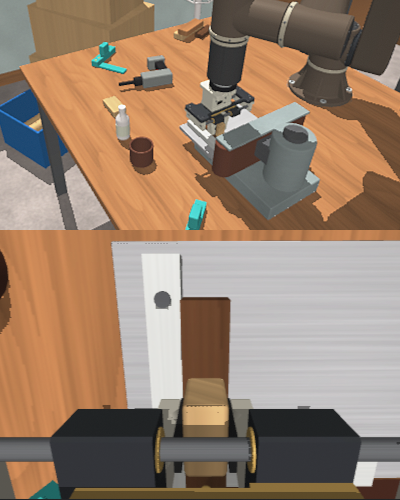

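```bash
python3 - <<'E'
import pickle;from h import *
def edge(c,cols,r0,r1):
    g=c["img"][...,:].astype(float).mean(2)[:,cols].mean(1); d=np.abs(np.diff(g))[r0:r1]
    k=d.argmax(); s=slice(max(k-2,0),k+3); return r0+.5+(np.arange(len(d))[s]*d[s]).sum()/d[s].sum()
for n in("w14","w15","w16","w17"):
    c=pickle.load(open(n+".pkl","rb"))
    rs=edge(c,slice(238,275),110,145); rt=edge(c,slice(300,420),60,110)
    print(n,"stock end row",round(rs,2),"y",ray(c,[(256,rs)],.084)[0,1].round(4),"table edge row",round(rt,2),ray(c,[(360,rt)],.06)[0,1].round(4))
    # fence face vs stock left edge in columns
E
```

```text
w14 stock end row 126.87 y -0.0154 table edge row 94.48 -0.0348
w15 stock end row 126.92 y -0.0039 table edge row 75.55 -0.0348
w16 stock end row 126.83 y -0.0017 table edge row 71.94 -0.0348
w17 stock end row 126.62 y -0.0008 table edge row 70.46 -0.0348
```

>>> {"name": "play_rows", "arguments": {
  "series": [0,-0.001,0,0,0,0,0,0,0,0,0,0,0,0,0,0,0,0,0,0]
}}

```text
time_s: 35.88
tcp_pos: [0.5754, 0.0714, 0.0896]
eef_rot: [37.7, 89.4, -141.8]
contact_force: [-8.9, -19.1, 9.0]
gripper_width: 0.0235
```

>>> {"name": "play_rows", "arguments": {
  "series": [0,-0.001,0,0,0,0,0,0,0,0,0,0,0,0,0,0,0,0,0,0]
}}

```text
time_s: 36.3
tcp_pos: [0.5754, 0.0715, 0.0897]
eef_rot: [41.9, 89.4, -137.7]
contact_force: [-8.0, -23.3, 10.1]
gripper_width: 0.0239
```

>>> {"name": "play_rows", "arguments": {
  "series": [0,-0.001,0,0,0,0,0,0,0,0,0,0,0,0,0,0,0,0,0,0]
}}

```text
time_s: 36.72
tcp_pos: [0.5754, 0.0716, 0.0899]
eef_rot: [45.3, 89.3, -134.2]
contact_force: [-6.4, -27.2, 9.7]
gripper_width: 0.0237
```

```bash
python3 snap.py wrist w18; python3 - <<'E'
import pickle;from h import *
plan(None)
def edge(c,cols,r0,r1):
    g=c["img"][...,:].astype(float).mean(2)[:,cols].mean(1); d=np.abs(np.diff(g))[r0:r1]
    k=d.argmax(); s=slice(max(k-2,0),k+3); return r0+.5+(np.arange(len(d))[s]*d[s]).sum()/d[s].sum()
for n in("w18",):
    c=pickle.load(open(n+".pkl","rb"))
    rs=edge(c,slice(238,275),110,145); rt=edge(c,slice(300,420),50,100)
    print(n,"stock end row",round(rs,2),"y",ray(c,[(256,rs)],.084)[0,1].round(4),"table edge row",round(rt,2),ray(c,[(360,rt)],.06)[0,1].round(4))
E
```

```text
[[-1.0, -0.004, -0.011, 0.578], [-0.007, 0.954, 0.3, -0.011], [0.01, 0.3, -0.954, 0.249], [0.0, 0.0, 0.0, 1.0]]
t 36.7667 tcp [0.5754 0.0716 0.0898] jaw az -179.56 tilt 0.69 j [ 26.6  19.1 -21.2   0.3 -50.3 -26.3] F [ -7.3 -27.4  10.3] w 0.0239
w18 stock end row 126.44 y -0.0007 table edge row 70.47 -0.0347
```

>>> {"name": "play_rows", "arguments": {
  "series": [-0.0005,0.001,-0.001,0,0,0,-0.0005,0,0,0,0,0,0,0,0,0,0,0,0,0]
}}

```text
time_s: 37.18
tcp_pos: [0.5754, 0.0715, 0.0898]
eef_rot: [35.1, 89.2, -144.5]
contact_force: [-12.7, -21.2, 11.3]
gripper_width: 0.0237
```

>>> {"name": "play_rows", "arguments": {
  "series": [0,0,0,0,0,0,0,0,0,0,0,0,0,0,0,0,0,0,0,0]
}}

```text
time_s: 37.6
tcp_pos: [0.5755, 0.0715, 0.0898]
eef_rot: [35.2, 89.2, -144.4]
contact_force: [-13.6, -20.9, 11.9]
gripper_width: 0.0239
```

>>> {"name": "play_rows", "arguments": {
  "series": [0,0,0,0,0,0,0,0,0,0,0,0,0,0,0,0,0,0,0,0]
}}

```text
time_s: 38.02
tcp_pos: [0.5755, 0.0716, 0.0899]
eef_rot: [35.3, 89.3, -144.3]
contact_force: [-13.2, -20.4, 11.6]
gripper_width: 0.0238
```

```bash
python3 snap.py wrist w19; python3 snap.py top t19; python3 - <<'E'
import pickle;from h import *
plan(None)
c=pickle.load(open("w19.pkl","rb"));i=c["img"]
cv2.imwrite("pics/w19c.png",cv2.resize(i[55:240,180:300],None,fx=3,fy=3,interpolation=cv2.INTER_CUBIC))
t=pickle.load(open("t19.pkl","rb"))["img"];t0=pickle.load(open("cap0.pkl","rb"))["top"]["img"]
for n,s in(("glue/roll/blank/duster",np.s_[140:255,205:355]),):print(n,cv2.absdiff(t[s],t0[s]).max(2).__gt__(40).sum())
cv2.imwrite("pics/t19c.png",np.hstack([cv2.resize(x[140:260,200:360],None,fx=2.4,fy=2.4) for x in(t0,t)]))
E
```

```text
[[-1.0, -0.003, -0.014, 0.579], [-0.007, 0.954, 0.301, -0.011], [0.012, 0.301, -0.954, 0.249], [0.0, 0.0, 0.0, 1.0]]
[[0.002, -0.997, 0.077, 0.516], [-1.0, -0.001, 0.002, -0.155], [-0.002, -0.077, -0.997, 1.519], [0.0, 0.0, 0.0, 1.0]]
t 38.1167 tcp [0.5754 0.0716 0.0898] jaw az -179.57 tilt 0.75 j [ 26.5  19.2 -21.1   0.2 -50.5 -26.1] F [-12.8 -20.9  11.9] w 0.0239
glue/roll/blank/duster 670
```

View pics/w19c.png

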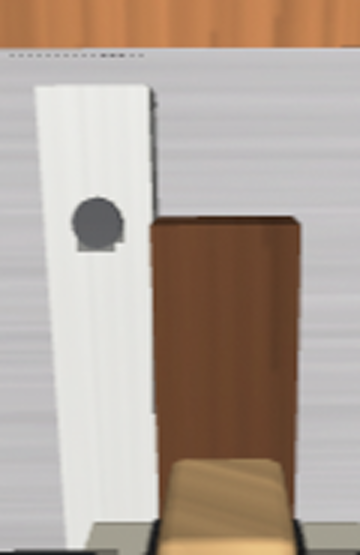

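View pics/t19c.png

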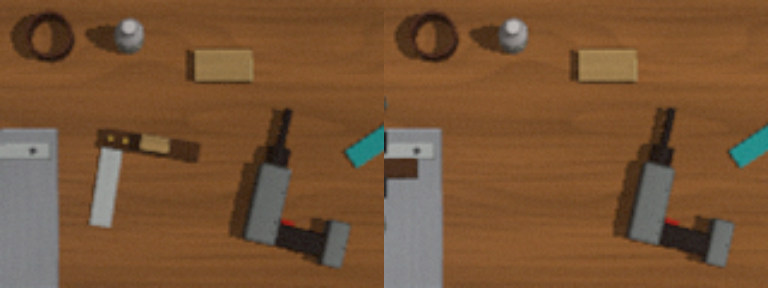

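```bash
python3 -c "
from plant import close_job
print(close_job())"
```

```text
the job is handed in; nothing more can be done
None
```

I did both parts and handed the job in at 38 s of the 72 s allowed. `close_job` gives no verdict, so this rests on my own checks.

- **Duster:** I held it pointing at the corner at about 55° from the open side. The nozzle tip was roughly 95 mm short and its axis about 13 mm above the aim point. It stayed steady for over 2 s. I then laid it back flat where it had been and let it go. The top picture before and after shows it, the glue, the roll and the blank in the same places.
- **Square:** I took the wooden one by its pale block, not the turquoise look-alikes, and pressed it into the corner.
    - **Position:** In the last wrist picture the stock lies flush along the fence. Its far end is 34.0 mm from the table edge, against 35 mm expected.
    - **Pressing forces:** At handing in, the wrist reads −13 N in x (fence), −21 N in y (belt) and +12 N in z (table). These include friction on the table.
- **A check that disagreed:** I first took a rise in force as belt contact. Pictures then showed the square still sliding about 1 mm. I pushed on until it stopped moving and the force climbed about 4.5 N per mm.
- **Small residuals:** The gripper is tilted about 0.75° from vertical, against the 2.3° allowed for the square. The tool sits 0.6 mm higher than when the square first rested on the table. The arm hides the heel and the blade next to it, so I judged blade contact from the forces and from seeing no gap at the far end of the blade.

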